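Move an LC column from its clip rack into the column heater

TASK

Snap the steel column in the lower pair of clips forward out of the rack, lay it gently into the groove of the opened column heater without dropping it, and then close the heater by putting its cover plate level over the two guide pins until it sits fully down on the blocks. Leave the column in the upper clips and everything else on the bench where they are.

Things in the scene. Friction and masses are not known exactly. Their poses are not given: they have to be found in the camera images.
- column_mid (a point): Centre of the steel LC column to be moved, lying in the lower clips: round tube 9 mm in diameter, 120 mm long between two alike end fittings, 14 mm thick, that start 60 mm from the centre; 188 mm long with plugs; about 0.14 kg. Its y axis runs along the tube, gripped between the clips; it may lie 8 mm off the clips' middle. Pulled off that middle, one clip yields first and it swings in the grip.
- rack: Column rack, fixed: white sheet easel 150 mm wide (y), panel leaning back 45 degrees. Origin at the bench under its middle; x horizontal to its back, z up. The lower tube lies at x = -22, z = 108 mm; the upper, in clips that stay full, parallel at x = 28, z = 158 mm: a gripper from straight above hits it, so come in tilted, fingers above and below the lower tube.
- rack_clips (a point): On the tube's axis, midway between the two lower clips. Axes as rack. Clips are 12 mm wide, centred at y = -42 and 42 mm: 72 mm of tube is free between them. The panel is 32 mm behind this point. Sprung black C-jaws; the mouths look forward and up along (-0.71, 0, 0.71): the tube leaves only that way. Together they resist a straight pull of about 12 to 20 N, then let go suddenly, within 8 mm of travel.
- stored_column_mid (a point): Centre of the other, equal column, in the upper clips. It stays there.
- heater: Lower half of the column heater, fixed. Origin at the bench under its middle, y along the groove, z up. Two aluminium blocks (64 mm in x; from 29 to 56 mm in y, either side) on a grey base 96 x 150 mm, its top at z = 10 mm. The gap between them is for the fingers; in it only a grey box at x = 27 to 54, y = -17 to 17 mm, up to z = 25 mm.
- heater_groove (a point): Where the tube's centre lies when home in the groove: 34.5 mm above the bench, 7.5 mm below the blocks' top faces. y along the groove. The groove is 11.4 mm wide, its edges chamfered out to 19 mm at the top; the tube lies wholly below the faces, its end fittings hang free outside the blocks (4 mm of play either way).
- heater_faces (a point): Centre between the blocks' top faces, 42 mm above the bench: where the middle of the cover's underside comes to lie. Axes as heater. Two upright steel guide pins, 8 mm in diameter with bullet noses, stand at (22, 42.5) and (-22, -42.5) mm in x, y, 19.5 mm above the faces.
- cover_grip (a point): Centre of the cover's handle, a black bar 14 mm wide (x), 62 mm long (y), 15 mm high, right over the cover's middle and centre of mass, its centre 39.5 mm above the cover's underside and 27.5 mm above the plate. z up. The cover is loose, about 0.32 kg, and starts flat on the bench, handle up.
- cover_underside (a point): Middle of the cover's underside, right below cover_grip, same axes. Aluminium plate 64 (x) x 112 (y) x 12 mm with two through-holes 9.8 mm in diameter, slightly chamfered, at (22, 42.5) and (-22, -42.5) mm; it fits the pins as well turned half round.
- wash_bottle: White squeeze bottle with a red spout, 215 mm high, behind the work; origin under it. A bystander.
- bottle_small: Small clear glass bottle with a blue cap, 56 mm in diameter, 108 mm high, behind the rack; origin under it. A bystander.
- spanner: Small open-ended spanner, 120 mm long, 5 mm thick, lying behind the heater; origin at the centre of its underside. A bystander.

How it is judged:
On the way, in this order (a step that is already met when the one before it is completed fails the run):
1. the column is out of the lower clips, its centre more than 40 mm from them (distance between column_mid and rack_clips above 0.04 m), for 0.2 s.
2. the column lies home in the groove of the heater, let go and at rest, before the cover is closed over it (x of column_mid in the frame of heater_groove between -0.003 and 0.003 m and y of column_mid in the frame of heater_groove between -0.006 and 0.006 m and z of column_mid in the frame of heater_groove between -0.003 and 0.003 m and angle between the y axis of column_mid and the y axis of heater_groove, either way round below 0.035 rad and contact force between column and the fingers below 0.2 N and linear speed of column below 0.03 m/s and distance between cover_underside and heater_faces above 0.03 m), for 0.2 s.
At the end, for the whole second after the job is handed in: The column lies at rest in the heater's groove (centre within 3 mm across and in height, 6 mm along, 2 degrees) and the cover sits level over both pins with its underside within 2 mm of the top faces and 3 mm of centre; the stored column is still in the upper clips (within 10 mm) (x of column_mid in the frame of heater_groove between -0.003 and 0.003 m and y of column_mid in the frame of heater_groove between -0.006 and 0.006 m and z of column_mid in the frame of heater_groove between -0.003 and 0.003 m and angle between the y axis of column_mid and the y axis of heater_groove, either way round below 0.035 rad and horizontal distance between cover_underside and heater_faces below 0.003 m and z of cover_underside in the frame of heater_faces between -0.002 and 0.002 m and angle between cover_underside's own z axis and vertical below 0.03 rad and angle between the y axis of cover_underside and the y axis of heater_faces, either way round below 0.06 rad and linear speed of each of cover, column below 0.02 m/s and distance of stored_column_mid from where it was at the start of the episode below 0.01 m); the robot touches nothing.
It fails at once if the column is let fall or thrust into the groove (faster than 0.45 m/s within 15 mm of home) (distance between column_mid and heater_groove below 0.015 m and linear speed of column above 0.45 m/s).
It fails at once if the column or the cover is rammed against the heater (more than 100 N) (contact force between any of column, cover and heater above 100 N).
It fails at once if the column is dropped or flung (faster than 1.3 m/s) (linear speed of column above 1.3 m/s).
It fails at once if the stored column is shifted more than 15 mm (distance of stored_column_mid from where it was at the start of the episode above 0.015 m).
It fails at once if the wash bottle, small bottle or spanner is shifted more than 30 mm (distance of any of wash_bottle, bottle_small, spanner from where it was at the start of the episode above 0.03 m).
It also fails if it takes over 72 s, if anything falls off the work surface, if the arm or the gripper's body presses on something with over 40 N, if the wrist force passes 120 N, or if a joint passes its speed limit or range.

ROBOT

A 7-joint arm with a two-finger parallel gripper is mounted at the origin on a cart in front of the work surface, level with it; the furniture and walls round the work are solid. World frame = base frame: x ahead of the robot, y to its left, z up, the work surface at z = 0. Lengths are in m, angles in rad, forces in N, time in s.
With the tool pointing down it reaches from about 0.425 to 0.925 m from the base axis. Payload 6.8 kg.
Tool frame: the origin (TCP) lies on the centre line of the jaws, within the pads' length; the fingertips stand 19 mm ahead of it and the grasp point (between the pads) is the TCP (bot.tcp_to_tips is the distance from the TCP to the fingertips, in m); x points along the fingers, y is the direction in which the jaws open and shut, and the axes are right-handed (so a half turn about x gives the same grasp; the last joint's range is limited). The gripper opens to 85 mm and grips with 20 to 120 N. Pads are 22 mm wide; open, the fingers measure 114 mm over their backs; the gripper's body (76 mm by 85 mm) begins 54 mm behind the grasp point. The pads swing forward as they close: fully open they stand 13 mm farther back than shut.
Start: joints at [1.009, 0.477, 0.022, 1.555, -0.011, 1.109, -0.083], TCP at [0.296, -0.607, 0.25] pointing down, gripper open.
Joint ranges: [-2.96, 2.96], [-0.34, 2.1], [-1.41, 1.46], [0.24, 2.44], [-1.37, 4.51], [0.17, 1.92], [-2.96, 2.96]. Speed limits (rad/s): [2.39, 2.39, 3.14, 3.14, 3.14, 3.14, 3.14].

INTERFACE

Orientations are given as a unit quaternion [w, x, y, z].
In Python, from station import status, eyes, bot gives the robot as it stands.
- The arm moves only by the tool apply_moves, never from a script. Its arguments are lists of equal length, an entry for each row: "travel": the shift along the tool's x, y, z in cm, a list of three; "turn": the turn, a rotation vector about the tool's x, y, z in rad, a list of three; "grip": the closure, from 0 (fully open) to 1 (shut). In form: {"travel": [[tx, ty, tz], ...], "turn": [[wx, wy, wz], ...], "grip": [grip, ...]}. A call has 1 to 8 rows; each row shifts and turns the pose as measured when the row begins, along the tool's axes as they then stand; what a row does not reach is not made up. A row lasts 1/12 s, in which the tool goes at most 41.7 mm and 7.16 degrees, less where a joint would pass 70% of its speed; a pose out of reach is approached as far as the arm can. A call is refused whole if a number of a shift passes 4.17 or a number of a turn 0.125, either way. A call with a gripper value outside its range is refused whole. The fingers move at their own pace and stop on an object; "newtons" is the grip in N (left out, the last holds). Time passes only in rows, so rows that do not move let the fingers close. It gives the time, the measured TCP pose, the force and the opening at its end, in the units of the state.
- status.get_obs(): the state, without advancing time (a new reading comes with each control period).
- eyes.read_camera(name): name is "side" or "top" or "wrist"; returns the picture (384x512x3 uint8, red, green, blue); there is no depth.
- eyes.calibration(name): a dict with "intrinsics" (3x3 intrinsics, pixels), "xyz" and "attitude" of the camera in the world; the wrist camera has in their place "T_tool_cam" (4x4, takes a point from camera to tool coordinates, whose origin is the TCP and whose axes are the tool frame's). Camera axes: x right, y down, z forward; pixel columns grow to the right and rows downward; lengths in m; the calibration is good to about 2 mm. A picture is of the moment at which its call begins: read the wrist's pose just before it. calibration takes no time and is no camera call.
- bot.hand_in(): hands the job in, once; it reports no verdict.
Trained networks look in the newest picture that a camera, given by its name, has taken for a name from the list of things; names that differ only in an ending like _2 or _b are one class to them, and where a whole thing is asked for, a point or a joint stands for the part that bears it (a point fixed in the world has none). Each returns a list of dicts, best first, with "score" (0 to 1); they miss things now and then, are a little off and sometimes report something else, mostly with a low value. They report only what shows in the picture. A call takes as long as a camera call.
- eyes.masks_of(thing, camera): "region" (384x512 bool, what is visible of it) and "rect" ([left, top, right, bottom] in pixels, round what is visible of it).
The state is a dict: "t": time; "q": joint angles; "joint_vel": joint speeds; "joint_torque": joint torques, N m; "eef_pos": TCP position; "tool_rot": TCP orientation; "contact_force": force on the tool from outside, world axes, zero at the start; "torque": the same for the moment, N m; "gripper_width": opening from 0.0 (shut) to 1.0 (fully open).
Only numpy, scipy, OpenCV 4.12 (cv2) and the standard library are available. Lean on these libraries where they do the work, as an engineer would, in place of code of your own. Each camera call takes 0.05 s, during which the arm holds its last target. There are 200 camera calls.

## Working session

There is one attempt and no reset: what is moved stays moved. The work goes in short steps, Python scripts to look and compute and a tool call to move; the robot and the scene stay as the last step left them, time stands still between calls to the robot, and variables do not carry over. Pictures are saved under pics/ and viewed, about 8 in all and at most 12, crops included, and the job is handed in when it is done.

Besides the shell and the picture viewer there is one more tool, called as name(argument=value, ...) on one line, values as JSON. apply_moves: Moves the arm, as the interface text tells. Its arguments: {"type":"object","properties":{"travel":{"type":"array"},"turn":{"type":"array"},"grip":{"type":"array"},"newtons":{"type":"number"}},"required":["travel","turn","grip"]}

```bash
mkdir -p pics; ls; python3 - <<'E'
from station import status, eyes, bot
import cv2,numpy as np
o=status.get_obs(); print({k:np.round(v,3).tolist() for k,v in o.items()})
ims=[]
for c in ["side","top"]:
    im=eyes.read_camera(c); cv2.imwrite(f"pics/{c}0.png",im[...,::-1]); k=eyes.calibration(c); print(c,k)
    for n in ["column_mid","rack","heater","cover_grip","wash_bottle","spanner","bottle_small"]:
        print(n,[(round(float(d["score"]),2),np.round(d["rect"]).tolist()) for d in eyes.masks_of(n,c)][:3])
print(eyes.calibration("wrist"), bot.tcp_to_tips, status.get_obs()['t'])
E
```

```text
pics
{'t': 0.0, 'q': [1.009, 0.478, 0.022, 1.556, -0.012, 1.109, -0.083], 'joint_vel': [-0.0, -0.001, -0.0, -0.0, 0.001, -0.001, 0.0], 'joint_torque': [-0.001, -59.646, 1.607, -28.12, 0.012, 0.009, -0.0], 'eef_pos': [0.296, -0.606, 0.249], 'tool_rot': [-0.158, -0.689, -0.16, 0.689], 'contact_force': [-1.117, 0.513, -0.939], 'torque': [-0.02, -0.001, -0.061], 'gripper_width': 1.001}
side {'intrinsics': array([[449.22690711,   0.        , 252.94973413],
       [  0.        , 449.22690711, 184.2228853 ],
       [  0.        ,   0.        ,   1.        ]]), 'xyz': array([0.17558371, 0.9363662 , 0.66052681]), 'attitude': array([ 0.10635077, -0.1595985 ,  0.84654246, -0.49657195])}
column_mid [(0.56, [244.0, 226.0, 267.0, 285.0])]
rack []
heater [(0.66, [308.0, 160.0, 348.0, 194.0]), (0.66, [263.0, 222.0, 304.0, 258.0])]
cover_grip [(0.67, [262.0, 220.0, 306.0, 256.0])]
wash_bottle [(0.65, [243.0, 114.0, 268.0, 176.0])]
spanner []
bottle_small [(0.95, [148.0, 244.0, 177.0, 297.0])]
top {'intrinsics': array([[439.97457585,   0.        , 252.08120136],
       [  0.        , 439.97457585, 196
[... 479 characters left out ...]
6.0, 155.0, 161.0, 175.0])]
spanner [(0.75, [345.0, 145.0, 371.0, 179.0]), (0.66, [288.0, 187.0, 327.0, 196.0])]
bottle_small [(0.42, [148.0, 155.0, 160.0, 176.0])]
{'intrinsics': array([[266.24423781,   0.        , 256.19465536],
       [  0.        , 266.24423781, 194.8329077 ],
       [  0.        ,   0.        ,   1.        ]]), 'T_tool_cam': array([[-1.02781152e-05, -2.81353454e-01,  9.59604207e-01,
        -1.22282712e-01],
       [ 9.99999781e-01, -6.37967673e-04, -1.76339677e-04,
         1.17132270e-03],
       [ 6.61810240e-04,  9.59603995e-01,  2.81353399e-01,
        -7.25087125e-02],
       [ 0.00000000e+00,  0.00000000e+00,  0.00000000e+00,
         1.00000000e+00]])} 0.019 0.8
```

View pics/side0.png

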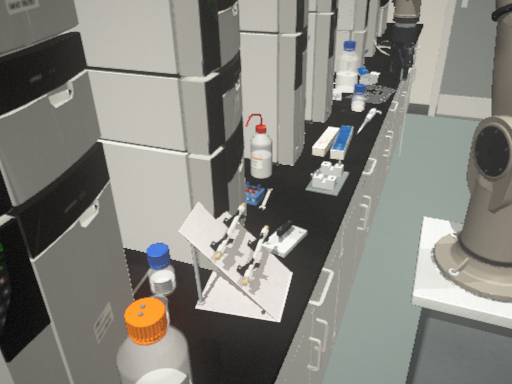

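View pics/top0.png

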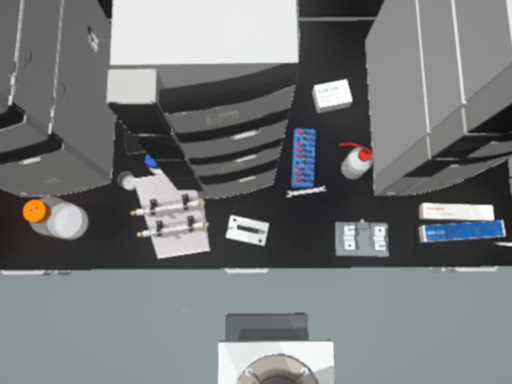

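```bash
cat > h.py <<'E'
from station import status, eyes, bot
import cv2,numpy as np
from scipy.spatial.transform import Rotation as R
def rot(q): return R.from_quat(np.r_[q[1:],q[0]])
def pose():
    o=status.get_obs(); return np.array(o['eef_pos']),rot(o['tool_rot']).as_matrix(),o
def cam(c):
    k=eyes.calibration(c); K=np.array(k['intrinsics'])
    if c=="wrist":
        p,M,_=pose(); T=np.array(k['T_tool_cam']); return K,p+M@T[:3,3],M@T[:3,:3]
    return K,np.array(k['xyz']),rot(k['attitude']).as_matrix()
def at_z(C,u,v,z):
    K,p,M=C; d=M@np.linalg.inv(K)@[u,v,1.]; return p+d*(z-p[2])/d[2]
def proj(C,X):
    K,p,M=C; x=K@(M.T@(np.asarray(X)-p)); return x[:2]/x[2]
def tri(C1,u1,C2,u2):
    A=[];b=[]
    for (K,p,M),u in((C1,u1),(C2,u2)):
        d=M@np.linalg.inv(K)@[*u,1.]; d/=np.linalg.norm(d); P=np.eye(3)-np.outer(d,d); A.append(P); b.append(P@p)
    return np.linalg.lstsq(np.vstack(A),np.hstack(b),rcond=None)[0]
def snap(name,c="wrist",crop=None,s=1):
    C=cam(c); im=eyes.read_camera(c)[...,::-1]
    if crop: l,t,r,b=crop; im=im[t:b,l:r]
    cv2.imwrite(f"pics/{name}.png",cv2.resize(im,None,fx=s,fy=s,interpolation=cv2.INTER_CUBIC)); return C
def plan(tp,tM):
    "shift in tool axes (cm) and rotvec (tool) from present pose to target"
    p,M,o=pose(); print("t",round(o['t'],2),"travel cm",np.round(M.T@(np.array(tp)-p)*100,2),"turn",np.round(R.from_matrix(M.T@tM).as_rotvec(),3),"F",np.round(o['contact_force'],1),"w",round(float(o['gripper_width']),3))
E
python3 - <<'E'
from h import *
p,M,o=pose(); print(np.round(M,3))
C=cam("top"); S=cam("side")
for n,(u,v),z in [("col L",(138,234),.108),("col R",(208,224),.108),("up L",(131,212),.158),("up R",(204,201),.158),("heater",(362,240),.01),("heaterTL",(336,221),.01),("heaterTR",(388,222),.01),("cover",(248,230),.03),("spanner",(307,191),0),("wash",(357,162),.1)]:
    print(n,np.round(at_z(C,u,v,z),3))
# check with the side cam
print(proj(S,at_z(C,362,240,.01)),proj(S,at_z(C,248,230,.03)))
snap("topcrop","top",(120,140,400,270),2.8)
E
```

```text
[[ 0.     0.438 -0.899]
 [-0.    -0.899 -0.438]
 [-1.     0.    -0.   ]]
col L [0.438 0.366 0.108]
col R [0.463 0.182 0.108]
up L [0.489 0.374 0.158]
up R [0.516 0.188 0.158]
heater [ 0.426 -0.25   0.01 ]
heaterTL [ 0.481 -0.178  0.01 ]
heaterTR [ 0.477 -0.327  0.01 ]
cover [0.455 0.076 0.03 ]
spanner [ 0.572 -0.098  0.   ]
wash [ 0.632 -0.225  0.1  ]
[328.33743853 179.94881275] [285.0088673  230.79916125]
```

View pics/topcrop.png

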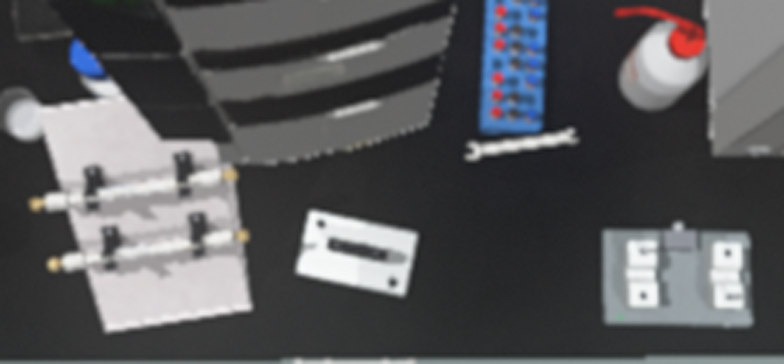

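```bash
cat >> h.py <<'E'
def frame(x,z):
    x=np.array(x,float);x/=np.linalg.norm(x);z=np.array(z,float);z-=x*(z@x);z/=np.linalg.norm(z); return np.c_[x,np.cross(z,x),z]
def rz(deg): return R.from_euler('z',deg,degrees=True).as_matrix()
DOWN=frame([0,0,-1],[0,-1,0])   # tool y = +x world, tool z = -y world
def rows(tp,tM,n):
    plan(tp,tM); p,M,_=pose(); d=(np.array(tp)-p)/n; w=R.from_matrix(M.T@tM).as_rotvec()/n; S=R.from_rotvec(w).as_matrix()
    for i in range(n): print(np.round(M.T@d*100,2).tolist(),end=","); M=M@S
    print("\nturn each",np.round(w,4).tolist())
E
python3 - <<'E'
from h import *
rows([.43,-.25,.25],rz(-1.5)@DOWN,12)
E
```

```text
t 0.85 travel cm [  0.03 -26.18 -27.69] turn [-1.091 -0.    -0.   ] F [-0.3 -0.3  0.7] w 0.998
[0.0, -2.18, -2.31],[0.0, -1.96, -2.5],[0.0, -1.73, -2.66],[0.0, -1.48, -2.81],[0.0, -1.22, -2.93],[0.0, -0.95, -3.03],[0.0, -0.67, -3.1],[0.0, -0.38, -3.15],[0.0, -0.1, -3.17],[0.0, 0.19, -3.17],[0.0, 0.48, -3.14],[0.0, 0.76, -3.08],
turn each [-0.0909, -0.0, -0.0]
```

apply_moves(travel=[[0, -2.2, -2.3], [0, -2, -2.5], [0, -1.7, -2.7], [0, -1.5, -2.8], [0, -1.2, -2.9], [0, -1, -3], [0, -0.7, -3.1], [0, -0.4, -3.2]], turn=[[-0.09, 0, 0], [-0.09, 0, 0], [-0.09, 0, 0], [-0.09, 0, 0], [-0.09, 0, 0], [-0.09, 0, 0], [-0.09, 0, 0], [-0.09, 0, 0]], grip=[0, 0, 0, 0, 0, 0, 0, 0])

```text
t: 1.52
eef_pos: [0.3809, -0.3665, 0.2491]
tool_rot: [-0.398, -0.583, -0.395, 0.588]
contact_force: [1.1, 0.7, 0.4]
gripper_width: 0.997
```

apply_moves(travel=[[0, -0.1, -3.2], [0, 0.2, -3.2], [0, 0.5, -3.1], [0, 0.8, -3.1], [0, 1, -3]], turn=[[-0.09, 0, 0], [-0.09, 0, 0], [-0.09, 0, 0], [-0.09, 0, 0], [-0.09, 0, 0]], grip=[0, 0, 0, 0, 0])

```text
t: 1.93
eef_pos: [0.4363, -0.2094, 0.2493]
tool_rot: [0.525, 0.474, 0.52, -0.479]
contact_force: [0.5, -0.0, 0.5]
gripper_width: 1.002
```

```bash
python3 - <<'E'
from h import *
plan([.43,-.25,.25],rz(-1.5)@DOWN); print(pose()[0],pose()[2]['q'])
C=snap("w1",s=1.5)
for n in ["heater","cover_grip","spanner"]: print(n,[(round(float(d["score"]),2),np.round(d["rect"]).tolist()) for d in eyes.masks_of(n,"wrist")][:3])
E
```

```text
t 1.93 travel cm [-0.03 -1.    3.98] turn [ 0.118  0.01  -0.   ] F [ 0.5 -0.   0.5] w 1.002
[ 0.43628793 -0.20941328  0.24927616] [ 0.66357933  0.18686784 -0.39320746  1.98205076  0.09712425  0.98556823
  0.31526838]
heater [(0.85, [214.0, 138.0, 292.0, 242.0])]
cover_grip []
spanner [(0.94, [361.0, 41.0, 381.0, 136.0]), (0.31, [214.0, 139.0, 288.0, 246.0])]
```

View pics/w1.png

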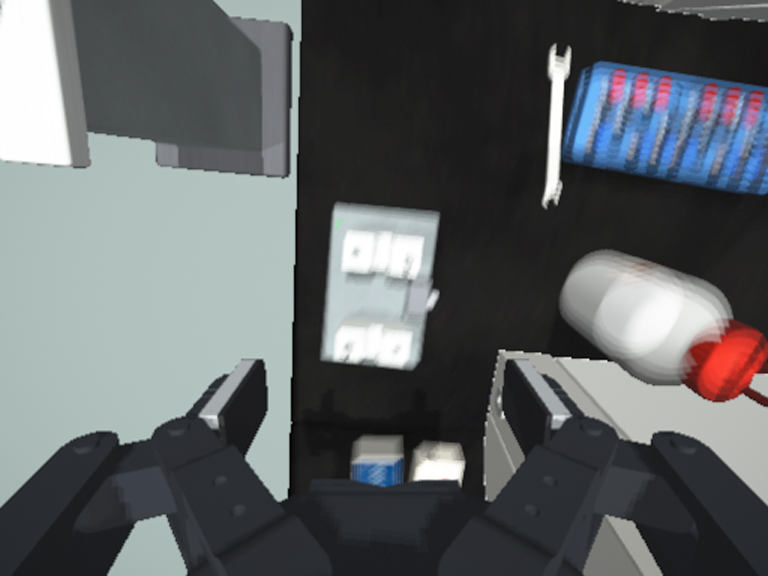

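apply_moves(travel=[[0, 0.2, -3.8], [0, 0.2, -3.8], [0, 0.2, -3.8], [0, 0.2, -3.8], [0, 0.2, -3.8], [0, 0.2, -3.8], [0, 0.2, -3.8], [0, 0.2, -3.8]], turn=[[0, 0, 0], [0, 0, 0], [0, 0, 0], [0, 0, 0], [0, 0, 0], [0, 0, 0], [0, 0, 0], [0, 0, 0]], grip=[0, 0, 0, 0, 0, 0, 0, 0])

```text
t: 2.8
eef_pos: [0.4313, 0.0826, 0.2455]
tool_rot: [0.515, 0.487, 0.505, -0.494]
contact_force: [1.0, -0.5, 0.0]
gripper_width: 1.002
```

```bash
python3 - <<'E'
from h import *
p,M,o=pose();print(p,o['q'],o['joint_vel'])
T=cam("top")
import numpy as np
x=np.array([.70,.095,-.707]);mid=np.array([.451,.274,.108])
rows(mid-.16*x,frame(x,[.134,-.991,0]),12)
E
```

```text
[0.43126171 0.08258942 0.24554301] [ 0.2547149   0.14103905 -0.64166295  2.06136853  0.1228351   0.97420645
 -0.41305847] [-0.72705044  0.21320027 -0.37104804 -0.17991783  0.20335664  0.04840933
 -1.24393927]
t 2.8 travel cm [  2.11  -8.54 -18.  ] turn [-0.084  0.055  0.783] F [ 1.  -0.5  0. ] w 1.002
[0.18, -0.71, -1.5],[0.14, -0.71, -1.5],[0.1, -0.71, -1.51],[0.06, -0.7, -1.51],[0.02, -0.69, -1.52],[-0.02, -0.68, -1.52],[-0.06, -0.67, -1.53],[-0.09, -0.66, -1.53],[-0.13, -0.64, -1.54],[-0.16, -0.62, -1.54],[-0.19, -0.59, -1.55],[-0.23, -0.57, -1.55],
turn each [-0.007, 0.0045, 0.0652]
```

apply_moves(travel=[[0.2, -1, -2], [0.1, -1, -2], [0.1, -1, -2], [0, -1, -2.2], [0, -1, -2.2], [-0.1, -1, -2.2], [-0.1, -1, -2.2], [0, 0, 0]], turn=[[0, 0, 0.1], [0, 0, 0.1], [0, 0, 0.1], [0, 0, 0.1], [0, 0, 0.1], [0, 0, 0.1], [0, 0, 0.1], [0, 0, 0]], grip=[0.4, 0.4, 0.4, 0.4, 0.4, 0.4, 0.4, 0.4])

```text
t: 3.47
eef_pos: [0.3832, 0.1904, 0.2285]
tool_rot: [0.627, 0.605, 0.346, -0.347]
contact_force: [-0.0, 0.6, -1.1]
gripper_width: 0.6
```

```bash
python3 - <<'E'
from h import *
p,M,o=pose();print(p,o['q'])
x=np.array([.70,.095,-.707]);mid=np.array([.451,.274,.108])
plan(mid-.16*x,frame(x,[.134,-.991,0]))
C=snap("w2",s=1.5)
print([np.round(proj(C,mid+d*np.array([-.134,.991,0]))) for d in(-.09,0,.09)])
for n in ["column_mid","stored_column_mid","rack"]: print(n,[(round(float(d["score"]),2),np.round(d["rect"]).tolist()) for d in eyes.masks_of(n,"wrist")][:3])
E
```

```text
[0.3832249  0.19042263 0.22851544] [ 0.06982618 -0.03810771 -0.93712589  2.39135749  0.79699462  0.5617389
 -1.49272851]
t 3.47 travel cm [-1.78 -3.98 -6.92] turn [-0.078  0.097  0.239] F [-0.   0.6 -1.1] w 0.6
[array([261., 191.]), array([253., 100.]), array([242., -20.])]
column_mid [(0.76, [236.0, 1.0, 271.0, 195.0])]
stored_column_mid [(0.79, [326.0, 0.0, 346.0, 197.0])]
rack [(0.9, [146.0, 0.0, 437.0, 174.0])]
```

View pics/w2.png

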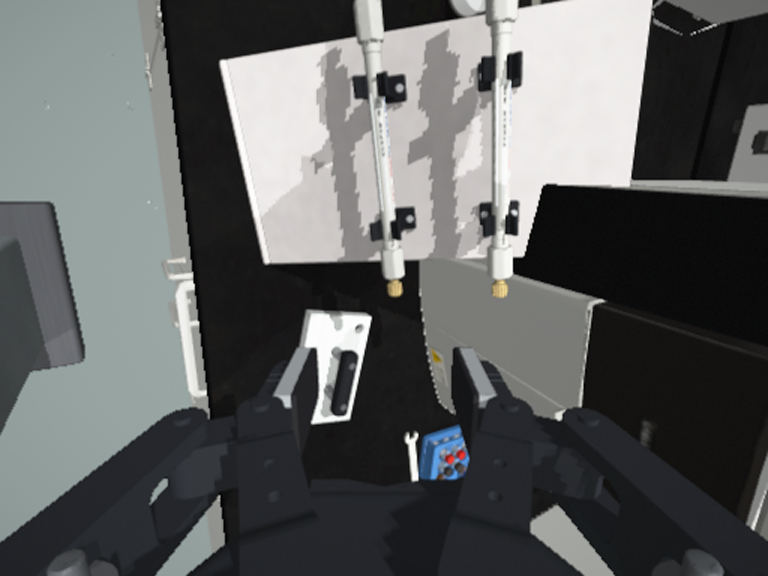

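```bash
python3 - <<'E'
from h import *
C=cam("wrist")
P={n:at_z(C,u/1.5,v/1.5,.108) for n,u,v in [("nearfit",391,248),("farfit",373,41),("nearclip",386,227),("farclip",377,87),("nearend",396,297)]}
for n in P: print(n,np.round(P[n],4))
d=P["farfit"]-P["nearfit"];print("len",np.linalg.norm(d),"yaw",np.degrees(np.arctan2(-d[0],d[1])),"mid",(P["farfit"]+P["nearfit"])/2)
c=P["farclip"]-P["nearclip"];print("clips",np.linalg.norm(c),(P["farclip"]+P["nearclip"])/2)
Q=[at_z(C,u/1.5,v/1.5,.158) for u,v in[(500,247),(501,20)]];print("upper",Q,np.linalg.norm(Q[0]-Q[1]))
E
```

```text
nearfit [0.4638 0.2104 0.108 ]
farfit [0.4478 0.3297 0.108 ]
nearclip [0.4594 0.2247 0.108 ]
farclip [0.4509 0.3067 0.108 ]
nearend [0.4691 0.1749 0.108 ]
len 0.12039618874426261 yaw 7.621187675501357 mid [0.45577913 0.27002387 0.108     ]
clips 0.08242657946614584 [0.45514298 0.26566175 0.108     ]
upper [array([0.51303097, 0.21595528, 0.158     ]), array([0.49516791, 0.33592798, 0.158     ])] 0.12129525400914501
```

```bash
cat >> h.py <<'E'
G=np.array([.4563,.2657,.108]); RM=rz(7.6)@frame([1,0,-1],[0,-1,0]); RX=RM[:,0]
E
python3 - <<'E'
from h import *
rows(G-.10*RX,RM,6)
E
```

```text
t 3.67 travel cm [ 4.27 -2.36 -6.87] turn [-0.079  0.097  0.242] F [0.6 0.3 0.4] w 0.599
[0.71, -0.39, -1.15],[0.71, -0.41, -1.14],[0.71, -0.42, -1.13],[0.72, -0.44, -1.13],[0.72, -0.45, -1.12],[0.72, -0.46, -1.12],
turn each [-0.0131, 0.0161, 0.0404]
```

apply_moves(travel=[[0.7, -0.4, -1.2], [0.7, -0.4, -1.2], [0.7, -0.4, -1.2], [0.7, -0.45, -1.2], [0.7, -0.45, -1.2], [0.7, -0.45, -1.1], [0, 0, 0]], turn=[[-0.013, 0.016, 0.042], [-0.013, 0.016, 0.042], [-0.013, 0.016, 0.042], [-0.013, 0.016, 0.042], [-0.013, 0.016, 0.042], [-0.013, 0.016, 0.042], [0, 0, 0]], grip=[0.4, 0.4, 0.4, 0.4, 0.4, 0.4, 0.4])

```text
t: 4.25
eef_pos: [0.4065, 0.2492, 0.1842]
tool_rot: [0.671, 0.624, 0.303, -0.262]
contact_force: [-0.6, 0.3, -1.0]
gripper_width: 0.596
```

```bash
python3 - <<'E'
from h import *
plan(G-.10*RX,RM); print(pose()[2]['q'])
C=snap("w3",s=1.5)
print(1.5*proj(C,G), 1.5*proj(C,G+.0645*RM[:,2]), 1.5*proj(C,G-.0645*RM[:,2]))
E
```

```text
t 4.25 travel cm [-0.96 -1.79 -0.9 ] turn [-0.012  0.064  0.041] F [-0.6  0.3 -1. ] w 0.596
[ 0.14871913  0.48539677 -1.39850987  2.43201407  1.5657472   1.11290811
 -2.22875081]
[358.89157016 280.41969233] [362.71780009 381.85922259] [354.20630917 156.20586258]
```

View pics/w3.png

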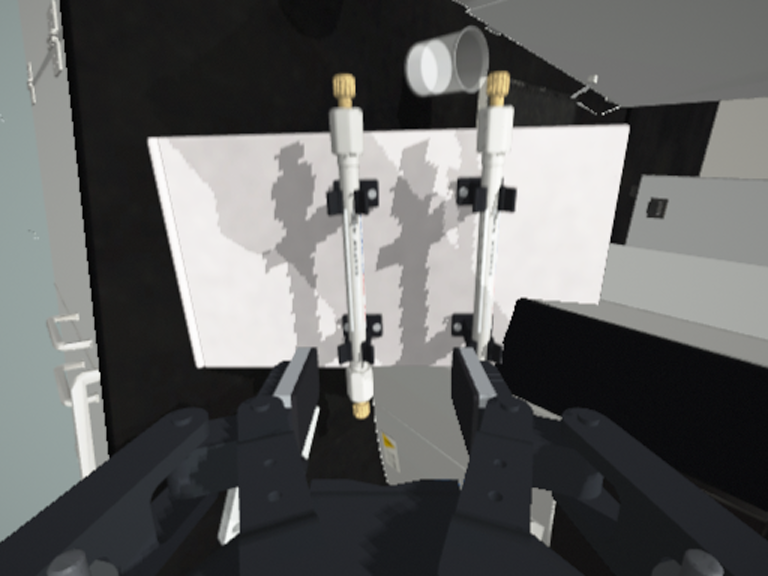

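apply_moves(travel=[[1, -0.3, -0.3], [1, -0.4, -0.3], [1, -0.4, -0.3], [1, -0.4, 0]], turn=[[0, 0.02, 0.01], [0, 0.02, 0.01], [0, 0.02, 0.01], [0, 0, 0.01]], grip=[0.4, 0.4, 0.4, 0.4])

```text
t: 4.63
eef_pos: [0.4326, 0.2622, 0.1515]
tool_rot: [0.67, 0.633, 0.306, -0.237]
contact_force: [-0.2, 0.4, 0.5]
gripper_width: 0.602
```

```bash
python3 - <<'E'
from h import *
plan(G-.005*RX,RM); print(pose()[2]['q'])
K,p,M=cam("wrist")
E
```

```text
t 4.63 travel cm [ 4.28 -1.36 -0.12] turn [-0.007  0.023  0.004] F [-0.2  0.4  0.5] w 0.602
[ 0.13655597  0.72524631 -1.40692764  2.43375282  1.77512258  1.29833767
 -2.27650053]
```

apply_moves(travel=[[0.6, -0.6, 0], [0.6, -0.6, 0], [0.6, -0.4, 0], [0.6, -0.3, 0]], turn=[[0, 0.01, 0], [0, 0.01, 0], [0, 0, 0], [0, 0, 0]], grip=[0.4, 0.4, 0.4, 0.4])

```text
t: 4.97
eef_pos: [0.4432, 0.2608, 0.1223]
tool_rot: [0.672, 0.63, 0.309, -0.237]
contact_force: [-0.8, 0.2, 0.2]
gripper_width: 0.599
```

```bash
python3 - <<'E'
from h import *
plan(G-.005*RX,RM); print(pose()[2]['q'])
C=snap("w4",s=1.5)
print(1.5*proj(C,G), 1.5*proj(C,G+.0645*RM[:,2]), 1.5*proj(C,G-.0645*RM[:,2]))
E
```

```text
t 4.97 travel cm [ 1.47 -0.03 -0.34] turn [-0.001  0.021  0.009] F [-0.8  0.2  0.2] w 0.599
[ 0.1260749   0.8403146  -1.37583924  2.432859    1.86565424  1.36766505
 -2.27887563]
[383.67591216 355.87762065] [384.01249005 489.67516108] [383.2424223  183.55531955]
```

View pics/w4.png

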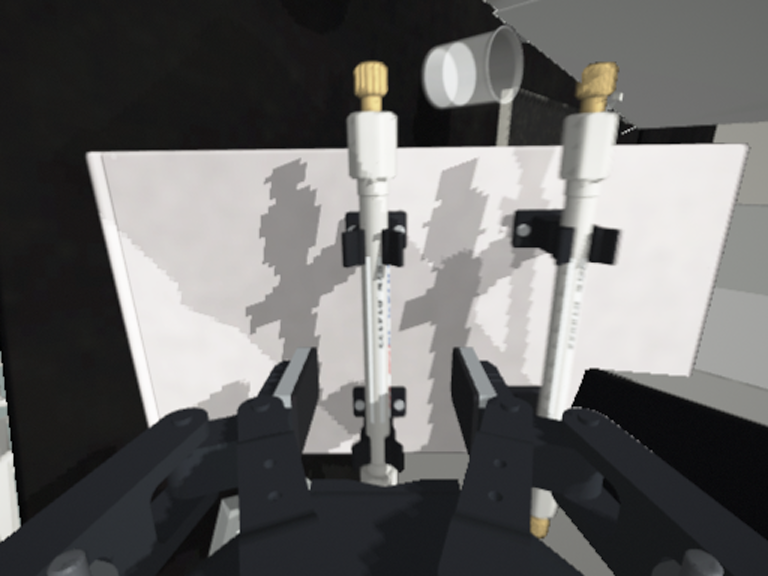

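```bash
python3 - <<'E'
from h import *
K,p,M=cam("wrist"); n=RX
for nm,u,v in [("farfit",373,178),("nearfit",378,466),("farclip",375,240),("nearclip",378,449),("farend",371,62),("farclip top",375,262)]:
    d=M@np.linalg.inv(K)@[u/1.5,v/1.5,1]; X=p+d*((G-p)@n)/(d@n); print(nm,np.round((X-G)@RM*1000,1))
t,Mt,_=pose(); print("tcp",np.round((t-G)@RM*1000,1))
E
```

```text
farfit [  0.   -3.9 -65.9]
nearfit [ 0.  -3.1 51.7]
farclip [  0.   -3.5 -45. ]
nearclip [-0.  -3.  43.1]
farend [  -0.    -4.2 -100.5]
farclip top [  0.   -3.5 -37.1]
tcp [-19.   -0.    3.5]
```

apply_moves(travel=[[0.2, -0.3, -0.4], [0.5, -0.1, -0.1], [0.5, 0, 0], [0.3, 0, 0]], turn=[[-0.015, 0.02, 0.005], [0, 0, 0], [0, 0, 0], [0, 0, 0]], grip=[0.4, 0.4, 0.4, 0.4])

```text
t: 5.35
eef_pos: [0.4536, 0.2662, 0.1092]
tool_rot: [0.676, 0.627, 0.314, -0.228]
contact_force: [0.2, 0.9, 0.7]
gripper_width: 0.6
```

```bash
python3 - <<'E'
from h import *
t,Mt,o=pose(); print("tcp",np.round((t-G)@RM*1000,1)); plan(G-.005*RX,RM); print(np.round(o['q'],3))
E
```

```text
tcp [-2.7 -1.  -0.9]
t 5.35 travel cm [-0.23  0.1   0.09] turn [0.017 0.007 0.004] F [0.2 0.9 0.7] w 0.6
[ 0.135  0.92  -1.376  2.421  1.931  1.414 -2.242]
```

apply_moves(travel=[[-0.2, -0.25, 0], [0, 0, 0], [0, 0, 0], [0, 0, 0], [0, 0, 0], [0, 0, 0], [0, 0, 0]], turn=[[0, 0, 0], [0, 0, 0], [0, 0, 0], [0, 0, 0], [0, 0, 0], [0, 0, 0], [0, 0, 0]], grip=[0.4, 0.8, 1, 1, 1, 1, 1], newtons=40)

```text
t: 5.93
eef_pos: [0.4507, 0.2654, 0.1099]
tool_rot: [0.677, 0.626, 0.313, -0.228]
contact_force: [1.4, 0.9, -1.7]
gripper_width: 0.086
```

```bash
python3 - <<'E'
from h import *
t,Mt,o=pose(); print("tcp",np.round((t-G)@RM*1000,1)); plan(G-.005*RX,RM)
print("F tool",np.round(Mt.T@np.array(o['contact_force']),1),np.round(o['torque'],2))
E
```

```text
tcp [-5.3 -2.7 -0.4]
t 5.93 travel cm [0.03 0.27 0.05] turn [0.018 0.009 0.002] F [ 1.4  0.9 -1.7] w 0.086
F tool [ 2.2 -0.1 -0.7] [-0.06  0.83  0.  ]
```

apply_moves(travel=[[0, 0, 0], [-0.2, 0, 0], [-0.3, 0, 0], [-0.4, 0, 0], [-0.5, 0, 0], [-0.5, 0, 0]], turn=[[0, 0, 0], [0, 0, 0], [0, 0, 0], [0, 0, 0], [0, 0, 0], [0, 0, 0]], grip=[1, 1, 1, 1, 1, 1], newtons=110)

```text
t: 6.43
eef_pos: [0.4398, 0.2633, 0.1219]
tool_rot: [0.676, 0.626, 0.312, -0.232]
contact_force: [-0.7, 2.9, -0.8]
gripper_width: 0.063
```

```bash
python3 - <<'E'
from h import *
t,Mt,o=pose(); print("tcp",np.round((t-G)@RM*1000,1)); plan(G-.06*RX,RM)
print("F tool",np.round(Mt.T@np.array(o['contact_force']),1),np.round(o['torque'],2))
E
```

```text
tcp [-21.6  -1.9   0.2]
t 6.43 travel cm [-3.84  0.16  0.05] turn [0.014 0.017 0.008] F [-0.7  2.9 -0.8] w 0.063
F tool [ 0.3 -0.8 -3. ] [0.1 1.  0.2]
```

apply_moves(travel=[[-0.7, 0.1, 0], [-0.9, 0.2, 0], [-1, 0.5, 0], [-1, 0.7, 0], [-1, 0.8, 0], [-1, 1, 0], [0, 0, 0]], turn=[[0, 0, 0], [0, 0, 0], [0, 0, 0], [0, 0, 0], [0, 0, 0], [0, 0, 0], [0, 0, 0]], grip=[1, 1, 1, 1, 1, 1, 1])

```text
t: 7.02
eef_pos: [0.4215, 0.2667, 0.1876]
tool_rot: [0.676, 0.624, 0.316, -0.234]
contact_force: [0.6, 0.4, -0.7]
gripper_width: 0.06
```

```bash
python3 - <<'E'
from h import *
t,Mt,o=pose(); print("tcp",np.round((t-G)@RM*1000,1)); print(t,np.round(o['q'],3)); rows([.36,.12,.28],rz(0)@DOWN,10)
snap("w5",s=1.5)
print([(round(float(d["score"]),2),np.round(d["rect"]).tolist()) for d in eyes.masks_of("column_mid","wrist")][:3])
E
```

```text
tcp [-80.6  32.   -5.6]
[0.42150394 0.26674022 0.18756517] [ 0.168  0.528 -1.41   2.416  1.644  1.117 -2.202]
t 7.02 travel cm [-12.04   0.4   13.91] turn [ 0.137 -0.031 -0.769] F [ 0.6  0.4 -0.7] w 0.06
[-1.2, 0.04, 1.39],[-1.2, -0.03, 1.39],[-1.19, -0.11, 1.4],[-1.17, -0.18, 1.41],[-1.15, -0.25, 1.41],[-1.13, -0.32, 1.42],[-1.1, -0.38, 1.43],[-1.06, -0.45, 1.44],[-1.02, -0.51, 1.45],[-0.97, -0.56, 1.46],
turn each [0.0137, -0.0031, -0.0769]
[(0.77, [239.0, 43.0, 275.0, 322.0])]
```

View pics/w5.png

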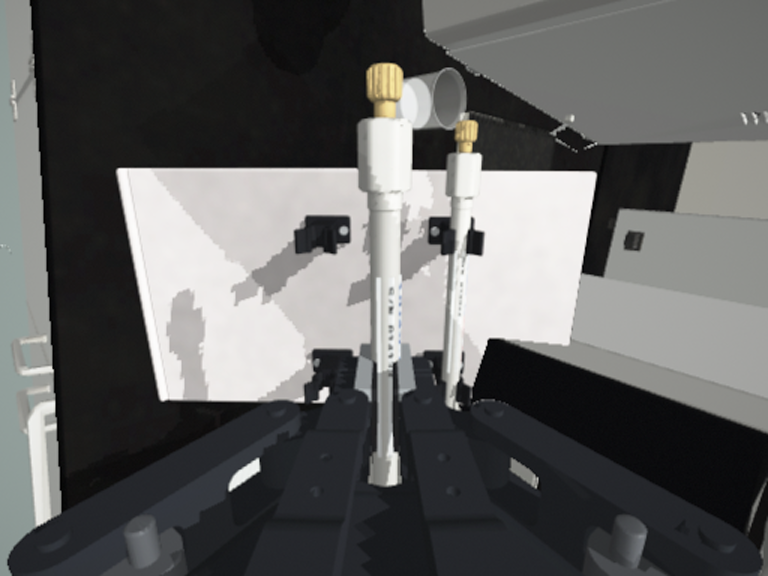

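```bash
python3 - <<'E'
from h import *
from scipy.optimize import least_squares
k=eyes.calibration("wrist");K=k['intrinsics'];T=k['T_tool_cam']
def vp(x,z):
    c=np.linalg.inv(T)@[x,0,z,1]; q=K@c[:3]; return 1.5*q[1]/q[2]
obs=[(-60,-7,192),(60,-7,455),(-94,-4,66)]
def f(q,full=True):
    z0,x0,th=q; r=[]
    for s,dx,v in obs:
        z=z0+s; x=x0+th*z+dx   # mm
        r.append(vp(x/1000,z/1000)-v)
    return r
for x0 in (None,3,5,7):
    if x0 is None: s=least_squares(f,[-6,5,0],x_scale=[1,1,.01])
    else:
        s=least_squares(lambda q:f([q[0],x0,q[1]]),[-6,0],x_scale=[1,.01])
    print(x0,np.round(s.x,3),np.round(s.fun,1))
E
```

```text
None [-5.686 29.271  0.237] [0. 0. 0.]
3 [-1.54   0.339] [ 23.3  39.1 -23.1]
5 [-1.873  0.334] [ 21.1  35.5 -21.3]
7 [-2.205  0.33 ] [ 18.9  32.1 -19.6]
```

```bash
python3 - <<'E'
from h import *
F=DOWN@R.from_euler('y',-.25).as_matrix()
rows([.43,-.05,.25],F,14)
E
```

```text
t 7.12 travel cm [-6.46  1.54 31.57] turn [ 0.041 -0.267 -0.78 ] F [ 0.  -0.6 -2.2] w 0.062
[-0.46, 0.11, 2.25],[-0.42, 0.09, 2.26],[-0.39, 0.08, 2.27],[-0.35, 0.06, 2.28],[-0.31, 0.05, 2.28],[-0.26, 0.04, 2.29],[-0.22, 0.03, 2.29],[-0.18, 0.03, 2.3],[-0.14, 0.03, 2.3],[-0.1, 0.03, 2.3],[-0.05, 0.03, 2.3],[-0.01, 0.04, 2.3],[0.03, 0.04, 2.3],[0.07, 0.05, 2.3],
turn each [0.0029, -0.0191, -0.0557]
```

apply_moves(travel=[[-0.8, 0.3, 2.2], [-0.8, 0.2, 2.2], [-0.6, 0.1, 2.3], [-0.5, 0.1, 2.3], [-0.4, 0.1, 2.3], [-0.3, 0, 2.3], [-0.2, 0, 2.3], [-0.1, 0, 2.3]], turn=[[0, -0.02, -0.056], [0, -0.02, -0.056], [0, -0.02, -0.056], [0, -0.02, -0.056], [0, -0.02, -0.056], [0, -0.02, -0.056], [0, -0.02, -0.056], [0, -0.02, -0.056]], grip=[1, 1, 1, 1, 1, 1, 1, 1])

```text
t: 7.78
eef_pos: [0.4127, 0.0925, 0.2178]
tool_rot: [0.627, 0.507, 0.409, -0.428]
contact_force: [0.6, 0.0, -2.1]
gripper_width: 0.059
```

apply_moves(travel=[[0, 0, 2.3], [0, 0, 2.3], [0, 0, 2.3], [0, 0, 2.3], [0, 0, 2.3], [0, 0, 2.3], [0, 0, 2.3], [0, 0, 1]], turn=[[0, -0.02, -0.056], [0, -0.02, -0.056], [0, -0.02, -0.056], [0, -0.02, -0.056], [0, -0.02, -0.056], [0, -0.02, -0.05], [0, 0, 0], [0, 0, 0]], grip=[1, 1, 1, 1, 1, 1, 1, 1])

```text
t: 8.45
eef_pos: [0.417, -0.0849, 0.247]
tool_rot: [-0.561, -0.391, -0.463, 0.565]
contact_force: [-0.5, -0.3, -2.1]
gripper_width: 0.065
```

```bash
python3 - <<'E'
from h import *
F=DOWN@R.from_euler('y',-.25).as_matrix()
print(np.round(pose()[2]['q'],3),pose()[0]); rows([.43,-.25,.20],rz(-1.5)@F,10)
E
```

```text
[ 0.957  0.316 -1.253  2.056  0.583  1.21  -0.507] [ 0.41697412 -0.08487559  0.24704557]
t 8.45 travel cm [ 8.91  0.75 14.71] turn [0.102 0.024 0.06 ] F [-0.5 -0.3 -2.1] w 0.065
[0.89, 0.08, 1.47],[0.89, 0.08, 1.47],[0.89, 0.09, 1.47],[0.88, 0.1, 1.47],[0.88, 0.11, 1.48],[0.88, 0.12, 1.48],[0.87, 0.13, 1.48],[0.87, 0.14, 1.48],[0.87, 0.15, 1.48],[0.87, 0.16, 1.48],
turn each [0.0102, 0.0024, 0.006]
```

apply_moves(travel=[[1.1, 0.1, 1.8], [1.1, 0.1, 1.8], [1.1, 0.1, 1.8], [1.1, 0.1, 1.8], [1.1, 0.1, 1.9], [1.1, 0.1, 1.9], [1.1, 0.2, 1.9], [0.9, 0.2, 1.8]], turn=[[0.013, 0.003, 0.008], [0.013, 0.003, 0.008], [0.013, 0.003, 0.008], [0.013, 0.003, 0.008], [0.013, 0.003, 0.008], [0.013, 0.003, 0.008], [0.013, 0.003, 0.008], [0.013, 0.003, 0.008]], grip=[1, 1, 1, 1, 1, 1, 1, 1])

```text
t: 9.12
eef_pos: [0.423, -0.2513, 0.1878]
tool_rot: [-0.546, -0.436, -0.44, 0.564]
contact_force: [-0.3, 0.1, -1.1]
gripper_width: 0.059
```

apply_moves(travel=[[0, 0, 0], [0, 0, 0]], turn=[[0, 0, 0], [0, 0, 0]], grip=[1, 1])

```text
t: 9.28
eef_pos: [0.4208, -0.256, 0.1843]
tool_rot: [-0.542, -0.437, -0.44, 0.566]
contact_force: [0.1, 1.2, -1.4]
gripper_width: 0.058
```

```bash
python3 - <<'E'
from h import *
F=DOWN@R.from_euler('y',-.25).as_matrix()
print(np.round(pose()[2]['q'],3),pose()[0]); plan([.43,-.25,.20],rz(-1.5)@F)
W=snap("w6"); w=cv2.imread("pics/w6.png")
a=eyes.read_camera("side")[...,::-1]; b=eyes.read_camera("top")[...,::-1]
np.savez("v6.npz",Wp=W[1],WM=W[2])
t=pose()[0]; print("tcp in side,top",proj(cam("side"),t),proj(cam("top"),t))
us,vs=proj(cam("side"),t).astype(int); ut,vt=proj(cam("top"),t).astype(int)
z=lambda im,u,v,h:cv2.resize(im[max(0,v-h):v+h,u-h:u+h],(300,300),interpolation=cv2.INTER_CUBIC)
print(us,vs,ut,vt)
canvas=np.zeros((600,800,3),np.uint8); canvas[:,:500]=cv2.resize(w[:, :],(500,375)) .repeat(1,0)[:600].copy() if 0 else 0
canvas[:375,:500]=cv2.resize(w,(500,375)); canvas[:300,500:]=z(a,us,vs,40); canvas[300:,500:]=z(b,ut,vt,50)
cv2.imwrite("pics/c6.png",canvas)
for c in ("wrist","top","side"): print(c,[(round(float(d["score"]),2),np.round(d["rect"]).tolist()) for d in eyes.masks_of("column_mid",c)][:3])
E
```

```text
[ 1.182  0.443 -1.1    2.057  0.755  1.023 -0.352] [ 0.42079428 -0.2560424   0.1842917 ]
t 9.28 travel cm [-1.69  0.87 -0.24] turn [ 0.008 -0.018  0.023] F [ 0.1  1.2 -1.4] w 0.058
tcp in side,top [334.11025731 125.06308842] [381.88195621 235.80449552]
334 125 381 235
wrist [(0.72, [240.0, 44.0, 277.0, 324.0]), (0.59, [426.0, 0.0, 449.0, 34.0])]
top [(0.41, [341.0, 238.0, 356.0, 242.0])]
side []
```

View pics/c6.png

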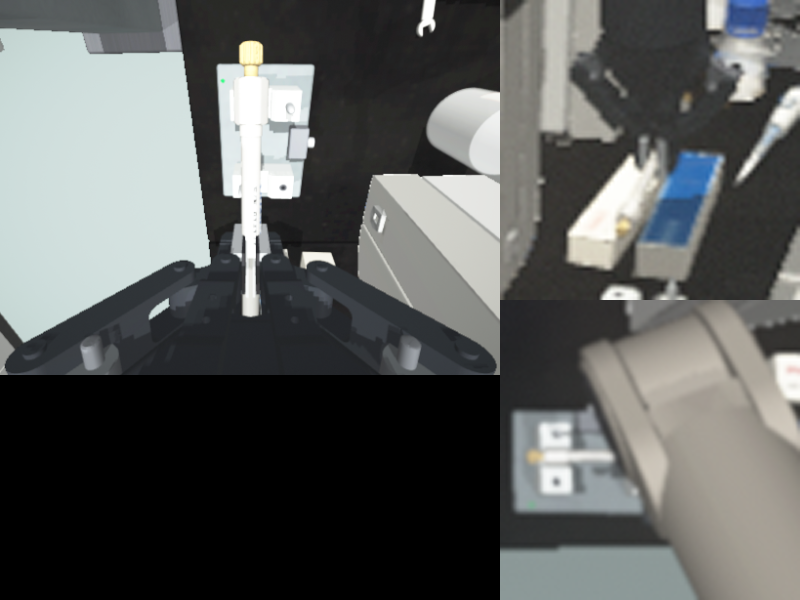

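```bash
python3 - <<'E'
from h import *
C={c:cam(c) for c in("side","top","wrist")}
t,M,_=pose()
px={"side":(327.1,145.5),"top":(342.7,237.3),"wrist":(257,54)}
for a,b in(("side","top"),("side","wrist"),("top","wrist")):
    X=tri(C[a],px[a],C[b],px[b]); print(a,b,np.round(X,4),"tool mm",np.round(M.T@(X-t)*1000,1))
X=(tri(C["side"],px["side"],C["top"],px["top"]))
print({c:np.round(proj(C[c],X),1) for c in C})
E
```

```text
side top [ 0.4191 -0.1634  0.1611] tool mm [  3.1  -4.  -94.5]
side wrist [ 0.4212 -0.162   0.1613] tool mm [  2.5  -2.  -95.8]
top wrist [ 0.4229 -0.1625  0.1579] tool mm [  5.9  -0.3 -96.1]
{'side': array([326.5, 145.4]), 'top': array([342.8, 237.9]), 'wrist': array([243.5,  60.2])}
```

apply_moves(travel=[[0, 0, 0], [0, 0, 0], [0, 0, 0], [0, 0, 0]], turn=[[0, 0.1, 0.01], [0, 0.1, 0.01], [0, 0, 0], [0, 0, 0]], grip=[1, 1, 1, 1])

```text
t: 9.92
eef_pos: [0.4243, -0.2507, 0.1879]
tool_rot: [-0.506, -0.494, -0.49, 0.51]
contact_force: [0.1, 0.7, -1.3]
gripper_width: 0.062
```

```bash
cat > hf.py <<'E'
from h import *
from scipy.optimize import minimize
BL=[[(sx*32,sy*(42.5+13.5)),(-sx*32,sy*56),(-sx*32,sy*29),(sx*32,sy*29)] for sx,sy in((1,1),(1,-1))]
def H(q): return rz(q[2]),np.array([q[0],q[1],0.])
def score(q,C,g):
    Rh,t=H(q); s=0
    def mean(X):
        X=np.asarray(X); P=np.array([proj(C,Rh@(x/1000)+t) for x in X]); return cv2.remap(g,P[:,0].astype(np.float32)[None],P[:,1].astype(np.float32)[None],cv2.INTER_LINEAR).mean()
    for c in(42.5,-42.5):
        a=np.linspace(-1,1,13)
        # lines 2 mm inside minus 3 mm outside each edge of the top face
        for e in(1,-1):
            s+=mean([(e*30,c+k*11.5,42) for k in a])-mean([(e*35,c+k*11.5,42) for k in a])
            s+=mean([(k*30,c+e*11.5,42) for k in a])-mean([(k*30,c+e*16.5,42) for k in a])
    return -s
def fit(C,im,q0):
    g=cv2.GaussianBlur(cv2.cvtColor(im,cv2.COLOR_BGR2GRAY),(3,3),0).astype(np.float32)
    best=None
    for dx in(-.006,0,.006):
        for dy in(-.006,0,.006):
            r=minimize(score,np.array(q0)+[dx,dy,0],args=(C,g),method="Nelder-Mead",options=dict(initial_simplex=np.array(q0)+[dx,dy,0]+np.array([[0,0,0],[.003,0,0],[0,.003,0],[0,0,2]]),xatol=1e-4,fatol=.1))
            if best is None or r.fun<best.fun: best=r
    return best
E
python3 - <<'E'
from hf import *
z=np.load("v6.npz"); W=(np.array(eyes.calibration("wrist")["intrinsics"]),z["Wp"],z["WM"])
T=cam("top"); r=fit(T,cv2.imread("pics/top0.png"),[.426,-.25,-1.5]); print("top",np.round(r.x,4),r.fun)
q=r.x
for n,C,f in(("side",cam("side"),"side0"),("wrist6",W,"w6")):
    r=fit(C,cv2.imread(f"pics/{f}.png"),q); print(n,np.round(r.x,4),r.fun)
plan([.43,-.25,.18],rz(-1.5)@DOWN)
W=snap("w7"); w=cv2.imread("pics/w7.png")
r=fit(W,w,q); print("wrist7",np.round(r.x,4),r.fun)
a=eyes.read_camera("side")[...,::-1]; b=eyes.read_camera("top")[...,::-1]
canvas=np.zeros((600,800,3),np.uint8); canvas[:375,:500]=cv2.resize(w,(500,375))
canvas[:300,500:]=cv2.resize(a[85:165,294:374],(300,300),interpolation=2); canvas[300:,500:]=cv2.resize(b[185:285,331:431],(300,300),interpolation=2)
# detail of heater in wrist + near end
canvas[375:,:300]=cv2.resize(w[55:235,200:440],(300,225),interpolation=2)
canvas[375:,300:500]=cv2.resize(w[230:340,206:306],(200,225),interpolation=2)
cv2.imwrite("pics/c7.png",canvas)
E
```

```text
top [ 0.4305 -0.2481 -1.3312] -422.435546875
side [ 0.4288 -0.2473 -2.0835] -341.8173828125
wrist6 [ 0.4401 -0.2505 -1.1683] -546.796875
t 9.92 travel cm [ 0.79  0.57 -0.1 ] turn [ 0.018  0.032 -0.002] F [ 0.1  0.7 -1.3] w 0.062
wrist7 [ 0.4211 -0.2513 -1.821 ] -533.7315673828125
```

View pics/c7.png

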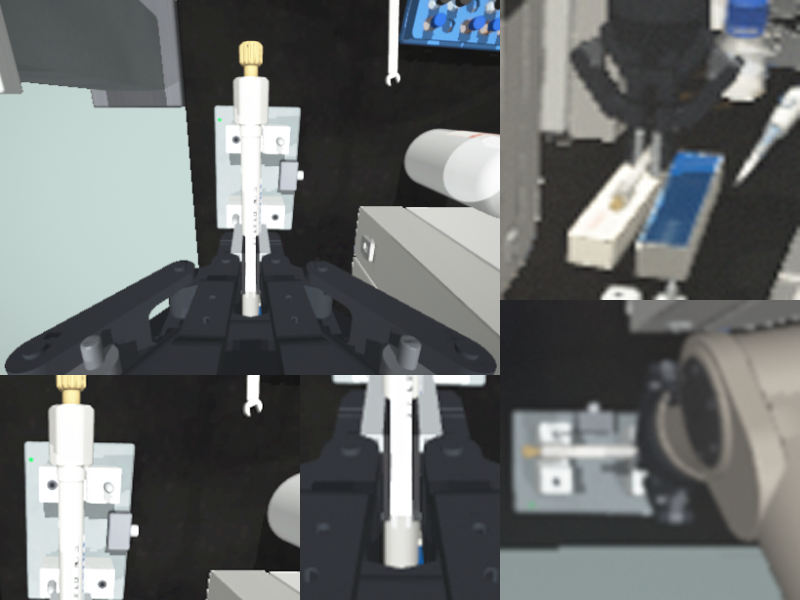

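```bash
python3 - <<'E'
from h import *
C={c:cam(c) for c in("side","top","wrist")}
t,M,_=pose()
px={"side":(325.2,138.3),"top":(341.7,235.7),"wrist":(257,54)}
for a,b in(("side","top"),("side","wrist"),("top","wrist")):
    X=tri(C[a],px[a],C[b],px[b]); print(a,b,np.round(X,4),"tool mm",np.round(M.T@(X-t)*1000,1))
print(t,M[:,0])
for x,z in((3,-88),(3,-95),(-2,-95),(5,55),(5,48),(7,48)):
    print(x,z,np.round(proj(C["wrist"],t+M@np.array([x,0,z])/1000),1))
E
```

```text
side top [ 0.4224 -0.156   0.1845] tool mm [  0.2  -2.3 -94.1]
side wrist [ 0.4242 -0.1546  0.185 ] tool mm [ -0.3  -0.5 -95.4]
top wrist [ 0.4243 -0.155   0.1869] tool mm [ -2.2  -0.4 -95. ]
[ 0.42409781 -0.24997701  0.18774875] [ 8.36189916e-05 -3.25454512e-02 -9.99470253e-01]
3 -88 [253.1  75.9]
3 -95 [253.   58.1]
-2 -95 [252.9  55.5]
5 55 [254.1 338.6]
5 48 [254.1 328.9]
7 48 [254.1 326.3]
```

```bash
cat >> h.py <<'E'
HX=np.array([.4295,-.2478,0]); HY=-1.5
def hp(x,y,z): return HX+rz(HY)@(np.array([x,y,z])/1000)
E
python3 - <<'E'
from h import *
W=cam("wrist")
print("proj faces of far block", [np.round(proj(W,hp(x,y,42)),1) for x,y in((-32,56),(32,56),(-32,29),(32,29))])
print(at_z(W,264.4,143,.042), hp(0,42.5,42))
F=rz(HY)@DOWN@R.from_euler('y',-.10).as_matrix()
# column mid at tool (13,0,-6): want it over groove
for h in (34.5+60,):
    tgt=hp(0,0,h)-F@np.array([.012,0,-.006]); print(tgt); rows(tgt,F,6)
E
```

```text
proj faces of far block [array([228.3, 124.8]), array([294.5, 126.1]), array([228.7, 152.7]), array([292.7, 153.9])]
[ 0.43387639 -0.20866357  0.042     ] [ 0.43061252 -0.20531456  0.042     ]
[ 0.42937508 -0.25257039  0.10703905]
t 10.07 travel cm [ 8.08  0.53 -0.01] turn [ 0.02  -0.067 -0.002] F [ 0.5  0.5 -1.6] w 0.058
[1.35, 0.09, -0.0],[1.35, 0.09, -0.02],[1.35, 0.09, -0.03],[1.34, 0.09, -0.05],[1.34, 0.09, -0.06],[1.34, 0.09, -0.08],
turn each [0.0034, -0.0112, -0.0003]
```

apply_moves(travel=[[1.3, 0.12, 0], [1.3, 0.12, 0], [1.3, 0.12, 0], [1.3, 0.12, 0], [1.3, 0.12, 0], [1.3, 0.12, 0], [0, 0, 0], [0, 0, 0]], turn=[[0.0034, -0.0112, 0], [0.0034, -0.0112, 0], [0.0034, -0.0112, 0], [0.0034, -0.0112, 0], [0.0034, -0.0112, 0], [0.0034, -0.0112, 0], [0, 0, 0], [0, 0, 0]], grip=[1, 1, 1, 1, 1, 1, 1, 1])

```text
t: 10.73
eef_pos: [0.4341, -0.2483, 0.1095]
tool_rot: [-0.527, -0.472, -0.466, 0.531]
contact_force: [-0.5, -0.3, -1.4]
gripper_width: 0.061
```

```bash
python3 - <<'E'
from h import *
p,M,o=pose(); print(p,np.round(M,3).tolist(),np.round(o['q'],2))
W=snap("w8"); w=cv2.imread("pics/w8.png")
print("far block pred", [np.round(proj(W,hp(x,y,42)),1) for x,y in((-32,56),(32,56),(-32,29),(32,29),(0,56))])
print("near", [np.round(proj(W,hp(x,-y,42)),1) for x,y in((-32,56),(32,56),(-32,29),(32,29))])
a=eyes.read_camera("side")[...,::-1]
c=np.zeros((600,800,3),np.uint8); c[:, :500]=cv2.resize(w[30:330,130:380],(500,600),interpolation=2)
c[:300,500:]=cv2.resize(a[120:200,290:370],(300,300),interpolation=2)
cv2.imwrite("pics/c8.png",c)
S=cam("side"); 
for x,z in((0,-95),(5,-30),(13,-30),(13,0)): print(x,z,np.round((proj(S,p+M@np.array([x,0,z])/1000)-[290,120])*3.75+[500,0],1))
E
```

```text
[ 0.43408191 -0.24834711  0.10954566] [[0.002, 1.0, -0.01], [-0.119, -0.01, -0.993], [-0.993, 0.003, 0.119]] [ 1.14  0.58 -1.02  2.08  0.81  0.89 -0.38]
far block pred [array([200.2, 127. ]), array([296.4, 128.5]), array([202.7, 166.1]), array([293.5, 167.3]), array([248.4, 127.7])]
near [array([209.2, 264.6]), array([286.2, 265.4]), array([207.4, 236.7]), array([288.3, 237.6])]
0 -95 [607.8 175.6]
5 -30 [630.7 136.4]
13 -30 [630.4 145.3]
13 0 [640.4 125.6]
```

View pics/c8.png

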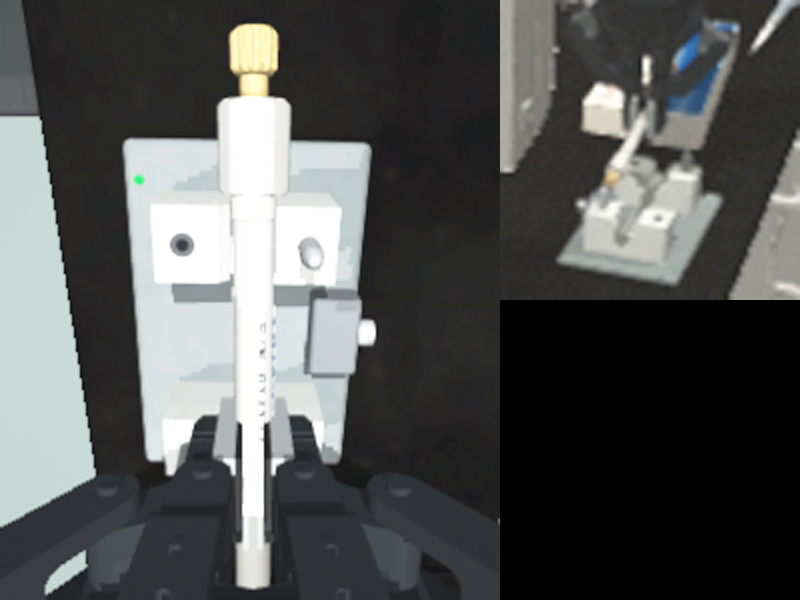

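apply_moves(travel=[[0, -0.14, 0.32], [0, -0.14, 0.33], [1, 0, -0.12], [1, 0, -0.12], [1, 0, -0.12], [0.8, 0, -0.1], [0, 0, 0], [0, 0, 0]], turn=[[0, 0, 0], [0, 0, 0], [0, 0, 0], [0, 0, 0], [0, 0, 0], [0, 0, 0], [0, 0, 0], [0, 0, 0]], grip=[1, 1, 1, 1, 1, 1, 1, 1])

```text
t: 11.5
eef_pos: [0.4316, -0.2575, 0.0703]
tool_rot: [-0.527, -0.474, -0.464, 0.531]
contact_force: [0.1, 0.5, -1.9]
gripper_width: 0.058
```

```bash
python3 - <<'E'
from h import *
p,M,o=pose(); print(p,np.round(M,3).tolist(),o['contact_force'])
W=snap("w9"); w=cv2.imread("pics/w9.png")
a=eyes.read_camera("side")[...,::-1]
c=np.zeros((600,800,3),np.uint8); c[:, :500]=cv2.resize(w[30:330,130:380],(500,600),interpolation=2)
c[:300,500:]=cv2.resize(a[140:200,300:360],(300,300),interpolation=2)
cv2.imwrite("pics/c9.png",c)
S=cam("side"); 
for x,z in((0,-95),(5,-95),(5,-30),(13,-30),(13,0)): print(x,z,np.round((proj(S,p+M@np.array([x,0,z])/1000)-[300,140])*5+[500,0],1))
E
```

```text
[ 0.4316238  -0.25753867  0.07029145] [[0.005, 1.0, -0.014], [-0.121, -0.013, -0.993], [-0.993, 0.006, 0.121]] [ 0.07530431  0.54627037 -1.91394509]
0 -95 [598.  190.3]
5 -95 [597.8 197.6]
5 -30 [628.2 136.8]
13 -30 [627.8 148.1]
13 0 [641.1 121.5]
```

View pics/c9.png

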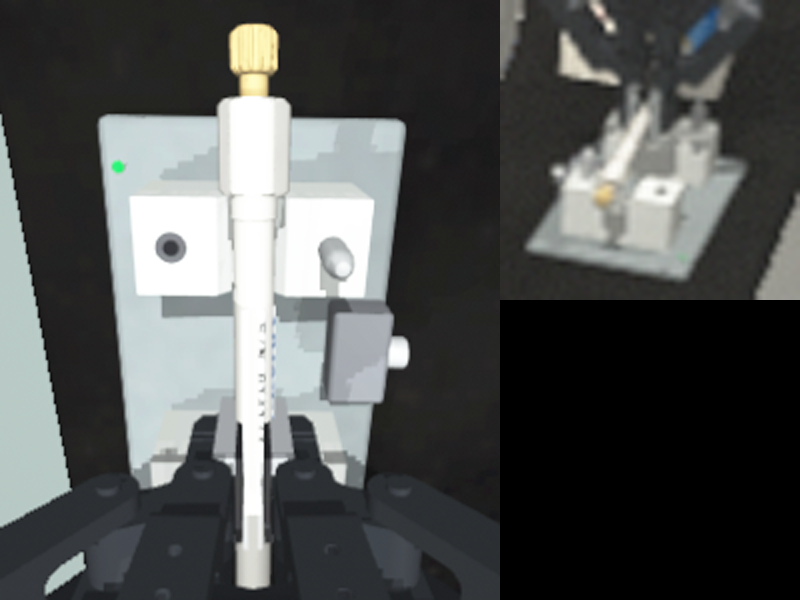

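```bash
python3 - <<'E'
from h import *
W=cam("wrist"); p,M,_=pose()
a=at_z(W,255.7,127.5,.042);b=at_z(W,255.7,177.5,.042);print("block far/near",a,b,"centre y by far",a[1]-.056,"by near",b[1]-.029)
l=at_z(W,195,150,.042);r=at_z(W,316.5,150,.042);print(l,r,(l+r)/2)
for x in(-5,-2,1):
  # fit edge v=126, collar end v=139, knob tip 42
  from scipy.optimize import brentq
  f=lambda v,xx:brentq(lambda z:proj(W,p+M@np.array([xx,0,z])/1000)[1]-v,-150,50)
  print(x,"fit",f(126,x+1),"collar",f(139,x+3),"tip",f(42,x))
E
```

```text
block far/near [ 0.4338586  -0.19489244  0.042     ] [ 0.43344853 -0.2225199   0.042     ] centre y by far -0.2508924402956688 by near -0.25151990333288093
[ 0.40099748 -0.20628902  0.042     ] [ 0.46653102 -0.20733101  0.042     ] [ 0.43376425 -0.20681002  0.042     ]
-5 fit -67.32621336137923 collar -61.67935668910374 tip -99.30536306690803
-2 fit -67.22837374739862 collar -61.44221001516035 tip -100.02525843667173
1 fit -67.13053413341805 collar -61.20506334121696 tip -100.7451538064354
```

apply_moves(travel=[[0.3, 0, -0.2], [0.4, 0, -0.05], [0.4, 0, -0.05], [0.3, 0, -0.03], [0, 0, 0]], turn=[[0, 0, 0], [0, 0, 0], [0, 0, 0], [0, 0, 0], [0, 0, 0]], grip=[1, 1, 1, 1, 1], newtons=40)

```text
t: 12.02
eef_pos: [0.4329, -0.2559, 0.0561]
tool_rot: [-0.528, -0.474, -0.463, 0.531]
contact_force: [0.2, -0.9, -1.2]
gripper_width: 0.059
```

```bash
python3 - <<'E'
from h import *
p,M,o=pose(); print(p,np.round(M.T@np.array(o['contact_force']),2),o['torque'],"colmid",p+M@np.array([13,0,-6.6])/1000)
E
```

```text
[ 0.43293238 -0.25587319  0.05611684] [1.28 0.22 0.72] [0.14908897 0.00588309 0.01938196] colmid [ 0.43311968 -0.25091128  0.04240901]
```

apply_moves(travel=[[0.2, -0.1, 0], [0.2, 0, -0.03], [0, 0, 0]], turn=[[0, 0, 0], [0, 0, 0], [0, 0, 0]], grip=[1, 1, 1], newtons=30)

```text
t: 12.27
eef_pos: [0.432, -0.2561, 0.0517]
tool_rot: [-0.528, -0.474, -0.463, 0.531]
contact_force: [-0.6, -0.2, -1.1]
gripper_width: 0.062
```

apply_moves(travel=[[0.2, 0, 0], [0.15, 0, 0], [0, 0, 0]], turn=[[0, 0, 0], [0, 0, 0], [0, 0, 0]], grip=[1, 1, 1], newtons=30)

```text
t: 12.52
eef_pos: [0.432, -0.2567, 0.0479]
tool_rot: [-0.528, -0.474, -0.463, 0.531]
contact_force: [0.2, 0.7, -1.8]
gripper_width: 0.06
```

```bash
python3 - <<'E'
from h import *
p,M,o=pose(); print(p,np.round(M.T@np.array(o['contact_force']),2),o['torque'],"colmid",p+M@np.array([13,0,-6.6])/1000)
E
```

```text
[ 0.4320216  -0.25670122  0.04792787] [ 1.72  0.18 -0.97] [ 0.17632471  0.10016423 -0.00691395] colmid [ 0.43221269 -0.25174222  0.03421904]
```

apply_moves(travel=[[0.15, 0, -0.02], [0.1, 0, 0], [0, 0, 0]], turn=[[0, 0, 0], [0, 0, 0], [0, 0, 0]], grip=[1, 1, 1])

```text
t: 12.77
eef_pos: [0.4321, -0.2569, 0.0452]
tool_rot: [-0.528, -0.474, -0.463, 0.531]
contact_force: [-0.1, -0.6, -2.4]
gripper_width: 0.055
```

apply_moves(travel=[[0.15, 0, -0.02], [0.1, 0, 0], [0, 0, 0]], turn=[[0, 0, 0], [0, 0, 0], [0, 0, 0]], grip=[1, 1, 1])

```text
t: 13.02
eef_pos: [0.4325, -0.2572, 0.0429]
tool_rot: [-0.529, -0.474, -0.462, 0.531]
contact_force: [-1.8, 1.0, 1.5]
gripper_width: 0.061
```

```bash
python3 - <<'E'
from h import *
p,M,o=pose(); print(p,np.round(M.T@np.array(o['contact_force']),2),o['torque'],"colmid",p+M@np.array([13,0,-6.6])/1000)
E
```

```text
[ 0.43245264 -0.25717627  0.04287987] [-1.62 -1.75 -0.78] [0.27560261 0.25568485 0.04976407] colmid [ 0.43265283 -0.25222653  0.02916783]
```

apply_moves(travel=[[0.15, 0, -0.05], [0.15, 0, -0.05], [0, 0, 0]], turn=[[0, 0, 0], [0, 0, 0], [0, 0, 0]], grip=[1, 1, 1])

```text
t: 13.27
eef_pos: [0.4322, -0.2574, 0.0411]
tool_rot: [-0.529, -0.473, -0.462, 0.533]
contact_force: [-2.1, 0.3, 4.8]
gripper_width: 0.059
```

```bash
python3 - <<'E'
from h import *
p,M,o=pose(); print(p,np.round(M.T@np.array(o['contact_force']),2),o['torque'],np.round(M,3).tolist())
W=snap("w10")
S=snap("s10","side")
E
```

```text
[ 0.43215653 -0.25740708  0.04106005] [-4.79 -2.05  0.33] [ 0.61162516  0.39904005 -0.05262786] [[0.006, 1.0, -0.016], [-0.126, -0.015, -0.992], [-0.992, 0.008, 0.126]]
```

apply_moves(travel=[[0, -0.1, -0.05], [0, 0, 0], [0, 0, 0]], turn=[[0, 0.03, 0], [0, 0.03, 0], [0, 0, 0]], grip=[1, 1, 1])

```text
t: 13.62
eef_pos: [0.4319, -0.2565, 0.0416]
tool_rot: [-0.515, -0.489, -0.478, 0.517]
contact_force: [0.6, -0.2, -2.6]
gripper_width: 0.063
```

```bash
python3 - <<'E'
from h import *
p,M,o=pose(); print(p,np.round(M.T@np.array(o['contact_force']),2),o['torque'],np.round(M,3).tolist())
E
```

```text
[ 0.43188584 -0.25653342  0.04155282] [ 2.6   0.57 -0.  ] [-0.02388144  0.02496796  0.01134497] [[0.009, 1.0, -0.014], [-0.066, -0.014, -0.998], [-0.998, 0.01, 0.066]]
```

Contact gone after the tilt correction; keep lowering.

apply_moves(travel=[[0.15, 0, -0.05], [0.15, 0, 0], [0, 0, 0]], turn=[[0, 0, 0], [0, 0, 0], [0, 0, 0]], grip=[1, 1, 1])

```text
t: 13.87
eef_pos: [0.4318, -0.2566, 0.0386]
tool_rot: [-0.515, -0.489, -0.476, 0.518]
contact_force: [-1.5, -1.2, 3.6]
gripper_width: 0.057
```

```bash
python3 - <<'E'
from h import *
p,M,o=pose(); print(p,np.round(M.T@np.array(o['contact_force']),2),o['torque'],np.round(M,3).tolist())
E
```

```text
[ 0.43180577 -0.25657272  0.03860192] [-3.52 -1.42  1.46] [ 0.11858368  0.30631491 -0.03386862] [[0.009, 1.0, -0.016], [-0.068, -0.016, -0.998], [-0.998, 0.01, 0.068]]
```

apply_moves(travel=[[0, -0.1, 0], [0.1, 0, 0], [0, 0, 0]], turn=[[0, 0.025, 0], [0, 0, 0], [0, 0, 0]], grip=[1, 1, 1])

```text
t: 14.12
eef_pos: [0.4313, -0.2564, 0.0379]
tool_rot: [-0.51, -0.494, -0.482, 0.512]
contact_force: [-2.0, 0.4, 4.2]
gripper_width: 0.062
```

```bash
python3 - <<'E'
from h import *
p,M,o=pose(); print(p,np.round(M.T@np.array(o['contact_force']),2),o['torque'],np.round(M,3).tolist())
W=snap("w11");a=snap("s11","side")
w=cv2.imread("pics/w11.png");a=cv2.imread("pics/s11.png")
c=np.zeros((600,800,3),np.uint8); c[:, :500]=cv2.resize(w[30:330,130:380],(500,600),interpolation=2)
c[:300,500:]=cv2.resize(a[140:200,300:360],(300,300),interpolation=2)
cv2.imwrite("pics/c11.png",c)
E
```

```text
[ 0.43129552 -0.25642291  0.03794901] [-4.2  -2.01 -0.13] [0.32550812 0.41323566 0.04405604] [[0.009, 1.0, -0.014], [-0.046, -0.014, -0.999], [-0.999, 0.01, 0.046]]
```

```bash
python3 - <<'E'
from h import *
W=cam("wrist"); g=cv2.cvtColor(cv2.imread("pics/w11.png"),cv2.COLOR_BGR2GRAY).astype(float)
p,M,o=pose()
print("block y range v:",[np.round(proj(W,np.array([.4325,-.2511+y,.042]))) for y in(.056,.042,.029)])
for v in(150,160,170,176):
    r=g[v-1:v+2].mean(0); print(v,r[170:345:1].astype(int).tolist())
E
```

```text
block y range v: [array([254., 141.]), array([255., 173.]), array([255., 201.])]
150 [30, 97, 161, 166, 175, 182, 182, 182, 182, 183, 183, 183, 183, 228, 253, 254, 254, 254, 254, 254, 254, 254, 254, 254, 254, 253, 253, 253, 253, 254, 254, 254, 254, 254, 254, 254, 254, 254, 254, 254, 254, 254, 254, 254, 254, 254, 254, 254, 254, 254, 254, 254, 254, 253, 254, 254, 254, 254, 254, 254, 254, 254, 254, 254, 252, 239, 227, 223, 224, 228, 231, 231, 230, 225, 191, 147, 166, 193, 220, 233, 241, 246, 250, 252, 252, 252, 252, 252, 252, 252, 250, 247, 242, 235, 227, 211, 186, 165, 161, 178, 237, 240, 239, 240, 240, 241, 241, 241, 241, 249, 254, 254, 254, 254, 254, 254, 254, 254, 254, 254, 253, 253, 253, 253, 253, 254, 254, 254, 254, 254, 254, 254, 254, 254, 254, 254, 254, 254, 254, 254, 254, 254, 254, 254, 254, 254, 254, 254, 254, 254, 254, 254, 254, 254, 254, 254, 254, 254, 254, 253, 239, 163, 163, 164, 164, 165, 165, 162, 153, 146, 122, 24, 20, 21, 21]
160 [27, 31, 98, 161, 167, 177, 184, 183, 183, 184, 184, 184, 185, 193, 238, 254, 254, 254, 254, 254, 254, 254, 254, 254, 254, 254, 253, 253, 253
[... 1750 characters left out ...]
25, 118, 100, 80, 70, 66, 68, 75, 88, 107, 121, 124, 123, 127, 174, 239, 254, 254, 254, 253, 254, 253, 253, 253, 254, 254, 254, 254, 254, 254, 254, 254, 253, 248, 230, 228, 228, 229, 231, 231, 230, 230, 223, 220, 237, 199, 219, 234, 241, 247, 250, 252, 252, 252, 252, 252, 252, 251, 250, 246, 242, 234, 223, 202, 172, 140, 164, 230, 240, 238, 239, 241, 241, 241, 241, 243, 250, 254, 254, 254, 254, 254, 254, 254, 254, 254, 253, 253, 253, 253, 253, 253, 254, 254, 253, 236, 129, 116, 122, 128, 134, 142, 149, 157, 165, 174, 183, 190, 194, 194, 192, 191, 189, 186, 181, 179, 174, 174, 205, 243, 250, 250, 249, 249, 248, 239, 171, 162, 162, 162, 162, 162, 161, 152, 142, 115, 24, 23, 24, 25, 24, 25, 25]
```

apply_moves(travel=[[0, 0, 0], [0, 0, 0], [0, 0, 0], [0, 0, 0]], turn=[[0, 0, 0], [0, 0, 0], [0, 0, 0], [0, 0, 0]], grip=[0.9, 0.84, 0.82, 0.82])

```text
t: 14.55
eef_pos: [0.4319, -0.2554, 0.0376]
tool_rot: [-0.511, -0.494, -0.483, 0.512]
contact_force: [0.3, 0.2, 0.3]
gripper_width: 0.179
```

```bash
python3 - <<'E'
from h import *
p,M,o=pose(); print(p,np.round(o['contact_force'],2),np.round(o['torque'],2),o['gripper_width'])
W=snap("w12");g=cv2.cvtColor(cv2.imread("pics/w12.png"),cv2.COLOR_BGR2GRAY).astype(float)
for v in(170,195): print(v,g[v-1:v+2].mean(0)[228:290].astype(int).tolist())
for f in("w11","w12"):
    g=cv2.cvtColor(cv2.imread(f"pics/{f}.png"),cv2.COLOR_BGR2GRAY).astype(float); print(f,g[30:160,254:259].mean(1).astype(int).tolist())
E
```

```text
[ 0.43188199 -0.2553633   0.03762091] [0.35 0.17 0.25] [ 0.07  0.03 -0.03] 0.17880312303213325
170 [254, 254, 254, 254, 253, 253, 247, 229, 227, 227, 228, 230, 230, 229, 229, 222, 221, 236, 184, 217, 232, 240, 246, 250, 252, 252, 252, 252, 252, 252, 252, 249, 246, 242, 234, 225, 206, 179, 154, 153, 195, 239, 237, 238, 239, 240, 240, 240, 240, 245, 253, 254, 254, 253, 253, 254, 254, 254, 254, 253, 253, 253]
195 [247, 247, 246, 246, 245, 244, 240, 224, 225, 226, 227, 229, 230, 229, 227, 212, 160, 167, 153, 186, 214, 232, 252, 255, 255, 254, 251, 252, 252, 252, 250, 231, 212, 191, 200, 217, 194, 171, 150, 179, 239, 237, 237, 238, 240, 240, 238, 230, 227, 245, 247, 247, 246, 246, 245, 246, 247, 247, 246, 245, 244, 244]
w11 [27, 27, 29, 28, 29, 28, 28, 30, 29, 30, 121, 207, 223, 223, 222, 220, 220, 220, 220, 222, 223, 223, 223, 223, 222, 222, 222, 221, 221, 219, 218, 217, 211, 200, 165, 118, 199, 228, 231, 225, 229, 231, 231, 230, 228, 226, 211, 188, 250, 254, 254, 253, 253, 253, 253, 253, 253, 253, 253, 253, 253, 253, 253, 253, 253, 253, 253, 253, 253, 253, 253, 253, 253, 253, 253, 253, 
[... 211 characters left out ...]
52, 252, 252, 252, 252, 252, 252, 252, 252, 252, 252, 252]
w12 [27, 26, 26, 27, 28, 29, 29, 29, 29, 29, 29, 29, 40, 177, 223, 223, 221, 220, 219, 219, 218, 219, 220, 220, 221, 221, 221, 219, 219, 221, 221, 221, 221, 220, 214, 204, 183, 139, 160, 216, 229, 230, 231, 231, 230, 229, 227, 226, 212, 202, 222, 251, 253, 253, 253, 253, 253, 253, 253, 253, 253, 253, 253, 253, 253, 253, 253, 253, 253, 253, 252, 252, 252, 252, 252, 252, 252, 252, 252, 252, 252, 252, 252, 252, 252, 252, 252, 252, 252, 252, 252, 252, 252, 252, 252, 252, 252, 252, 252, 251, 249, 232, 245, 251, 252, 252, 252, 252, 252, 252, 252, 252, 251, 237, 247, 251, 252, 252, 251, 251, 251, 251, 252, 252, 252, 252, 252, 252, 252, 252]
```

```bash
python3 - <<'E'
from h import *
W=cam("wrist");g=cv2.cvtColor(cv2.imread("pics/w12.png"),cv2.COLOR_BGR2GRAY).astype(float)
for u in(225,285): print(u,list(zip(range(125,215),g[125:215,u-1:u+2].mean(1).astype(int)))[::1][0:90:1] if 0 else g[125:215,u-1:u+2].mean(1).astype(int).tolist())
for n,v,z in(("tip",43,.0385),("fit",131,.0405),("collar",143,.0395)): print(n,at_z(W,257,v,z)[1])
S=cam("side"); s=eyes.read_camera("side")
hc=np.array([.4315,-.2495,0])
print("knob tip home in side",proj(S,hc+[.002,.090,.0345]))
hsv=cv2.cvtColor(s,cv2.COLOR_RGB2HSV)[140:200,300:360]; m=((hsv[...,0]>12)&(hsv[...,0]<30)&(hsv[...,1]>80)&(hsv[...,2]>110)); ys,xs=np.nonzero(m); print(len(xs),xs.mean()+300,ys.mean()+140,ys.min()+140,ys.max()+140,xs.min()+300,xs.max()+300)
E
```

```text
225 [161, 161, 161, 161, 162, 162, 162, 162, 162, 162, 165, 175, 180, 180, 180, 181, 183, 183, 185, 228, 252, 254, 254, 254, 254, 254, 254, 254, 254, 254, 254, 254, 254, 254, 254, 254, 254, 254, 254, 253, 253, 253, 253, 253, 253, 253, 253, 253, 253, 253, 253, 253, 253, 253, 253, 253, 253, 253, 253, 253, 253, 253, 253, 253, 253, 253, 253, 253, 249, 245, 245, 245, 245, 244, 244, 244, 244, 244, 188, 121, 121, 120, 120, 119, 119, 119, 119, 118, 118, 118]
285 [163, 163, 163, 163, 163, 163, 163, 163, 163, 163, 163, 168, 177, 180, 180, 180, 180, 180, 180, 184, 240, 253, 254, 254, 254, 254, 254, 254, 254, 254, 254, 254, 254, 254, 254, 254, 254, 254, 254, 254, 254, 254, 254, 254, 254, 254, 254, 254, 254, 254, 254, 254, 254, 254, 254, 254, 254, 253, 253, 253, 253, 253, 252, 249, 246, 246, 246, 246, 246, 246, 246, 246, 246, 246, 246, 246, 246, 246, 234, 159, 100, 100, 99, 100, 100, 100, 100, 100, 101, 100]
tip -0.1564897916124246
fit -0.1899513951669558
collar -0.19515189124889298
knob tip home in side [318.65242207 186.17258411]
5 319.6 186.2 185 187 319 320
```

apply_moves(travel=[[-0.5, 0, 0.02], [-1, 0, 0.05], [-2, 0, 0.1], [-2.5, 0, 0.1], [-3, 0, 0.1], [-3, 0, 0.1], [-3, 0, 0], [-2, 0, 0]], turn=[[0, 0, 0], [0, 0, 0], [0, 0, 0], [0, 0.02, 0], [0, 0.02, 0], [0, 0, 0], [0, 0, 0], [0, 0, 0]], grip=[0.82, 0.82, 0.82, 0.82, 0.6, 0.4, 0.4, 0.4])

```text
t: 15.32
eef_pos: [0.4275, -0.2528, 0.2148]
tool_rot: [0.499, 0.503, 0.498, -0.5]
contact_force: [0.6, -0.7, 0.0]
gripper_width: 0.599
```

```bash
python3 - <<'E'
from hf import *
W=snap("w13"); w=cv2.imread("pics/w13.png")
for k,(c,f) in enumerate(((W,"w13"),)):
    r=fit(c,w,[.432,-.251,-1.5]); print("heater wrist",np.round(r.x,4),r.fun)
S=cam("side"); s=eyes.read_camera("side"); T=cam("top"); tp=eyes.read_camera("top")
cv2.imwrite("pics/s13.png",s[...,::-1]); cv2.imwrite("pics/t13.png",tp[...,::-1])
for n,d in(("wrist",w[...,::-1]),("side",s),("top",tp)):
    hsv=cv2.cvtColor(np.ascontiguousarray(d),cv2.COLOR_RGB2HSV); m=((hsv[...,0]>12)&(hsv[...,0]<30)&(hsv[...,1]>70)&(hsv[...,2]>100)).astype(np.uint8)
    k,l,st,ce=cv2.connectedComponentsWithStats(m); print(n,[(st[i].tolist(),np.round(ce[i],1).tolist()) for i in range(1,k) if st[i][4]>2][:8])
    C={"wrist":W,"side":S,"top":T}[n]; print([np.round(proj(C,np.array([x,y,.0345])),1) for x,y in((.433,-.162),(.430,-.340))])
rows([.45,.076,.20],rz(-11)@DOWN,9)
E
```

```text
heater wrist [ 0.4425 -0.2534 -2.208 ] -553.0289306640625
wrist [([255, 91, 11, 14, 73], [260.1, 97.3]), ([254, 245, 9, 10, 47], [258.1, 249.8]), ([362, 338, 4, 10, 14], [363.1, 342.4])]
[array([259. ,  97.8]), array([257.1, 248.1])]
side [([319, 185, 3, 3, 7], [319.7, 185.9]), ([242, 203, 3, 3, 6], [243.0, 203.8]), ([215, 253, 6, 6, 23], [217.5, 255.7]), ([125, 298, 40, 48, 1237], [144.1, 318.5]), ([165, 327, 2, 3, 3], [165.7, 328.0]), ([159, 337, 2, 2, 3], [159.7, 337.7])]
[array([319.1, 185.8]), array([334.5, 160.1])]
top [([23, 200, 23, 22, 381], [33.8, 210.5]), ([200, 200, 5, 4, 15], [202.2, 201.9]), ([130, 210, 5, 5, 18], [132.4, 212.3]), ([330, 236, 4, 4, 16], [331.5, 237.5])]
[array([332.9, 237. ]), array([396.2, 237.6])]
t 15.47 travel cm [  1.41   2.   -32.95] turn [ 0.185 -0.001 -0.004] F [-0.5 -0.  -1.4] w 0.601
[0.16, 0.22, -3.66],[0.16, 0.15, -3.66],[0.16, 0.07, -3.67],[0.16, -0.0, -3.67],[0.15, -0.08, -3.67],[0.15, -0.15, -3.66],[0.15, -0.23, -3.66],[0.15, -0.3, -3.66],[0.15, -0.38, -3.65],
turn each [0.0206, -0.0001, -0.0004]
```

apply_moves(travel=[[0.2, 0.2, -3.9], [0.2, 0.15, -3.9], [0.2, 0.1, -3.9], [0.2, 0, -3.9], [0.2, 0, -3.9], [0.2, -0.1, -3.9], [0.2, -0.2, -3.9], [0.2, -0.3, -3.9]], turn=[[0.023, 0, 0], [0.023, 0, 0], [0.023, 0, 0], [0.023, 0, 0], [0.023, 0, 0], [0.023, 0, 0], [0.023, 0, 0], [0.023, 0, 0]], grip=[0.4, 0.4, 0.4, 0.4, 0.4, 0.4, 0.4, 0.4])

```text
t: 16.13
eef_pos: [0.4519, 0.0576, 0.1924]
tool_rot: [-0.441, -0.551, -0.442, 0.554]
contact_force: [0.7, -0.2, -0.5]
gripper_width: 0.6
```

apply_moves(travel=[[0, 0, -1.5], [0, 0, 0], [0, 0, 0]], turn=[[0, 0, 0], [0, 0, 0], [0, 0, 0]], grip=[0.4, 0.4, 0.4])

```text
t: 16.38
eef_pos: [0.4524, 0.0829, 0.1914]
tool_rot: [-0.444, -0.547, -0.448, 0.55]
contact_force: [-0.6, -0.7, -0.5]
gripper_width: 0.602
```

```bash
cat > cv.py <<'E'
from h import *
def rectfit(m,C,z):
    ys,xs=np.nonzero(m); P=np.array([at_z(C,u,v,z)[:2] for u,v in zip(xs,ys)])
    (cx,cy),(a,b),ang=cv2.minAreaRect((P*1000).astype(np.float32)); return cx/1000,cy/1000,a,b,ang
def big(m):
    k,l,st,ce=cv2.connectedComponentsWithStats(m.astype(np.uint8)); i=1+np.argmax(st[1:,4]); return l==i,st[i]
E
python3 - <<'E'
from cv import *
p,M,o=pose(); print(p)
W=snap("w14"); w=cv2.imread("pics/w14.png")
plate=None
for n in("cover_underside","cover_grip"):
    for d in eyes.masks_of(n,"wrist")[:2]:
        m=d["region"]; print(n,round(float(d["score"]),2),m.sum(),np.round(d["rect"]))
c=np.round(proj(W,[.455,.076,.012])); print("exp",c)
g=cv2.cvtColor(w,cv2.COLOR_BGR2GRAY); roi=np.zeros_like(g); u,v=c.astype(int); roi[max(0,v-75):v+75,max(0,u-60):u+60]=1
m,st=big((g>140)&(roi>0)); print("white",st,"z=.012",np.round(rectfit(m,W,.012),4))
# handle = dark hole inside the plate
hull=cv2.fillConvexPoly(np.zeros_like(g),cv2.convexHull(np.argwhere(m)[:,::-1].astype(np.int32)),1)
e=cv2.erode(hull,np.ones((7,7))); k,l,s2,ce=cv2.connectedComponentsWithStats(((g<110)&(e>0)).astype(np.uint8)); 
for i in range(1,k):
    if s2[i][4]>8: print(s2[i],np.round(ce[i],1),"at z .047",np.round(rectfit(l==i,W,.047),4),"z .012",np.round(at_z(W,*ce[i],.012),4))
E
```

```text
[0.45243858 0.08292536 0.19141799]
cover_underside 0.97 5035 [236. 136. 293. 226.]
cover_grip 0.96 5118 [237. 138. 292. 228.]
exp [259. 186.]
white [ 235  135   59   95 4403] z=.012 [4.594000e-01 7.690000e-02 1.127367e+02 6.463020e+01 7.739970e+01]
[280 145   7   7  40] [282.9 147.6] at z .047 [ 0.4874  0.1181  5.9254  5.9537 79.5711] z .012 [0.4898 0.114  0.012 ]
[258 163  13  56 684] [263.8 190.2] at z .047 [4.60200e-01 7.82000e-02 5.93047e+01 1.25662e+01 7.82433e+01] z .012 [0.459  0.0698 0.012 ]
[242 215   6   4  18] [244.5 216.3] at z .047 [4.3420e-01 5.5000e-02 3.4252e+00 5.3676e+00 7.8283e+01] z .012 [0.4297 0.0425 0.012 ]
```

```bash
python3 - <<'E'
from h import *
rows([.4597,.0775,.0395],rz(-12.3)@DOWN,8)
E
```

```text
t 16.53 travel cm [15.19  0.83  0.17] turn [ 0.003 -0.     0.007] F [-0.   0.2 -0.6] w 0.603
[1.9, 0.1, 0.02],[1.9, 0.1, 0.02],[1.9, 0.1, 0.02],[1.9, 0.1, 0.02],[1.9, 0.1, 0.02],[1.9, 0.1, 0.02],[1.9, 0.09, 0.02],[1.9, 0.09, 0.02],
turn each [0.0004, -0.0, 0.0009]
```

apply_moves(travel=[[2.5, 0.15, 0], [2.5, 0.15, 0], [2.5, 0.15, 0], [2.5, 0.15, 0.1], [2, 0.1, 0.1], [1, 0, 0], [0, 0, 0], [0, 0, 0]], turn=[[0, 0, 0.004], [0, 0, 0.003], [0, 0, 0], [0, 0, 0], [0, 0, 0], [0, 0, 0], [0, 0, 0], [0, 0, 0]], grip=[0.4, 0.4, 0.4, 0.4, 0.4, 0.4, 0.4, 0.4])

```text
t: 17.2
eef_pos: [0.4612, 0.0602, 0.0551]
tool_rot: [-0.439, -0.554, -0.436, 0.557]
contact_force: [0.2, 0.6, 0.4]
gripper_width: 0.599
```

```bash
python3 - <<'E'
from h import *
plan([.4597,.0775,.0395],rz(-12.3)@DOWN)
W=snap("w15");g=cv2.cvtColor(cv2.imread("pics/w15.png"),cv2.COLOR_BGR2GRAY).astype(float)
c=proj(W,[.46,.085,.047]);print(c)
p,M,_=pose()
for v in range(int(c[1])-50,int(c[1])+1,25): print(v,g[v,200:320:2].astype(int).tolist())
E
```

```text
t 17.2 travel cm [ 1.55 -0.55 -1.66] turn [-0.023  0.006 -0.001] F [0.2 0.6 0.4] w 0.599
[240.05813283 211.84580949]
161 [252, 252, 252, 252, 253, 252, 252, 250, 250, 252, 252, 250, 248, 243, 243, 243, 242, 240, 241, 243, 242, 239, 240, 243, 242, 241, 243, 244, 243, 244, 243, 241, 242, 244, 242, 241, 243, 242, 243, 242, 241, 243, 244, 244, 242, 243, 243, 245, 21, 25, 26, 25, 25, 26, 25, 26, 25, 22, 18, 17]
186 [242, 240, 240, 239, 241, 244, 242, 239, 234, 237, 243, 241, 240, 239, 233, 28, 34, 36, 38, 53, 88, 95, 87, 55, 42, 39, 33, 28, 116, 157, 210, 239, 241, 242, 241, 240, 242, 241, 242, 239, 241, 241, 243, 242, 240, 241, 241, 230, 23, 23, 25, 24, 24, 22, 23, 25, 26, 25, 25, 25]
211 [239, 241, 239, 240, 238, 241, 242, 241, 238, 233, 237, 242, 238, 239, 237, 212, 32, 34, 37, 39, 40, 41, 42, 42, 41, 40, 34, 29, 91, 155, 158, 154, 239, 241, 239, 238, 241, 240, 240, 238, 238, 239, 241, 239, 238, 238, 239, 199, 24, 25, 25, 23, 24, 25, 23, 24, 24, 23, 22, 23]
```

apply_moves(travel=[[0, -0.3, -0.8], [0.4, -0.25, -0.8], [0.6, 0, 0], [0.5, 0, 0], [0, 0, 0]], turn=[[-0.012, 0.003, 0], [-0.012, 0.003, 0], [0, 0, 0], [0, 0, 0], [0, 0, 0]], grip=[0.4, 0.4, 0.4, 0.4, 0.4])

```text
t: 17.67
eef_pos: [0.4619, 0.0781, 0.0422]
tool_rot: [0.445, 0.553, 0.442, -0.548]
contact_force: [-0.7, -0.2, 0.9]
gripper_width: 0.599
```

```bash
python3 - <<'E'
from h import *
plan([.4600,.0775,.0395],rz(-12.3)@DOWN)
E
```

```text
t 17.67 travel cm [ 0.27 -0.18  0.1 ] turn [ 0.001 -0.002 -0.007] F [-0.7 -0.2  0.9] w 0.599
```

apply_moves(travel=[[0.25, -0.18, 0.1], [0, 0, 0], [0, 0, 0], [0, 0, 0], [0, 0, 0], [0, 0, 0]], turn=[[0, 0, -0.006], [0, 0, 0], [0, 0, 0], [0, 0, 0], [0, 0, 0], [0, 0, 0]], grip=[0.5, 0.8, 1, 1, 1, 1], newtons=60)

```text
t: 18.17
eef_pos: [0.4596, 0.0778, 0.0394]
tool_rot: [0.444, 0.551, 0.444, -0.55]
contact_force: [0.2, 1.5, -0.7]
gripper_width: 0.155
```

```bash
python3 - <<'E'
from h import *
p,M,o=pose(); print(p,np.round(M,4).tolist()); plan([.4600,.0775,.0395],rz(-12.3)@DOWN)
E
```

```text
[0.45956138 0.0777557  0.03937614] [[0.0006, 0.9774, -0.2114], [0.0021, -0.2114, -0.9774], [-1.0, 0.0002, -0.0022]]
t 18.17 travel cm [-0.01  0.05  0.02] turn [ 0.002 -0.002 -0.   ] F [ 0.2  1.5 -0.7] w 0.155
```

apply_moves(travel=[[-0.5, 0, 0], [-1.5, 0, 0], [-2, 0, 0], [-2.5, 0, 0], [-2.5, 0, 0], [-2.5, 0, 0], [-1.5, 0, 0], [0, 0, 0]], turn=[[0, 0, 0], [0, 0, 0], [0, 0, 0], [0, 0, 0], [0, 0, 0], [0, 0, 0], [0, 0, 0], [0, 0, 0]], grip=[1, 1, 1, 1, 1, 1, 1, 1])

```text
t: 18.83
eef_pos: [0.4555, 0.0759, 0.1735]
tool_rot: [-0.442, -0.547, -0.446, 0.553]
contact_force: [0.1, 0.4, -3.6]
gripper_width: 0.152
```

```bash
python3 - <<'E'
from hf import *
k=eyes.calibration("wrist");T=np.array(k["T_tool_cam"]);p=np.array([.4275,-.2528,.2148]);M=rot([.499,.503,.498,-.5]).as_matrix()
W=(np.array(k["intrinsics"]),p+M@T[:3,3],M@T[:3,:3])
a=at_z(W,260.1,97.3,.0345);b=at_z(W,258.1,249.8,.0345);print("knobs",a,b,np.linalg.norm(a-b),"mid",(a+b)/2,"yaw",np.degrees(np.arctan2(-(a-b)[0],(a-b)[1])))
w=cv2.imread("pics/w13.png");g=cv2.cvtColor(w,cv2.COLOR_BGR2GRAY)
m=(g>235).astype(np.uint8); n,l,st,ce=cv2.connectedComponentsWithStats(m)
print("pred block edges v",[proj(W,np.array([.4325,-.2515+y,.042]))[1].round(1) for y in(.056,.029,-.029,-.056)],"u",[proj(W,np.array([.4325+x,-.21,.042]))[0].round(1) for x in(-.032,.032)])
for u in(238,242,275): print(u,g[95:245,u-1:u+2].mean(1).astype(int).tolist())
for v in(125,215): print(v,g[v-1:v+2].mean(0)[215:310].astype(int).tolist())
rows([.4315,-.2515,.16],rz(-1.6)@DOWN,10)
E
```

```text
knobs [ 0.43450487 -0.16128547  0.0345    ] [ 0.43152102 -0.34213611  0.0345    ] 0.18087525347703204 mid [ 0.43301295 -0.25171079  0.0345    ] yaw -0.945236238111955
pred block edges v [np.float64(130.5), np.float64(155.6), np.float64(205.3), np.float64(226.7)] u [np.float64(229.3), np.float64(287.7)]
238 [41, 41, 42, 41, 41, 41, 42, 41, 42, 42, 42, 42, 41, 41, 41, 41, 38, 149, 213, 227, 230, 230, 230, 230, 230, 230, 230, 230, 230, 229, 229, 217, 210, 203, 220, 255, 255, 255, 255, 255, 255, 255, 255, 255, 244, 174, 131, 102, 99, 114, 160, 213, 254, 255, 255, 255, 255, 255, 255, 255, 254, 198, 155, 154, 154, 154, 153, 154, 155, 155, 155, 155, 155, 213, 229, 229, 229, 229, 229, 229, 228, 228, 228, 229, 229, 229, 229, 229, 229, 229, 229, 229, 229, 229, 229, 228, 229, 229, 228, 223, 216, 213, 218, 224, 226, 226, 226, 226, 227, 236, 253, 255, 255, 255, 255, 255, 255, 255, 254, 232, 197, 194, 203, 219, 233, 247, 252, 253, 249, 245, 247, 244, 224, 173, 131, 85, 40, 30, 35, 37, 38, 37, 37, 36, 36, 37, 38, 38, 38, 39]
242 [42, 42, 42, 41, 41, 41, 41, 41, 41, 41, 41, 41, 41, 41, 41, 40, 38, 1
[... 1917 characters left out ...]
255, 255, 255, 255, 255, 249, 212, 207, 205, 203, 209, 241, 254, 255, 255, 255, 255, 255, 255, 254, 251, 253, 254, 254, 239, 254, 255, 255, 255, 255, 254, 249, 252, 254, 254, 255, 255, 255, 255, 255, 255, 255, 253, 208, 167, 155, 150, 173, 216, 252, 255, 255, 255, 255, 254, 218, 218, 222, 226, 226, 227, 225, 190, 101, 35, 37, 38, 37, 37, 37, 37, 37, 37, 37, 39, 39, 40, 40, 40]
t 18.83 travel cm [ 1.39  4.54 32.51] turn [-0.184  0.002  0.01 ] F [ 0.1  0.4 -3.6] w 0.152
[0.14, 0.45, 3.25],[0.14, 0.39, 3.26],[0.14, 0.33, 3.27],[0.14, 0.27, 3.27],[0.14, 0.21, 3.28],[0.14, 0.15, 3.28],[0.14, 0.09, 3.28],[0.14, 0.03, 3.28],[0.14, -0.03, 3.28],[0.14, -0.09, 3.28],
turn each [-0.0184, 0.0002, 0.001]
```

apply_moves(travel=[[0, 0.5, 3.5], [0, 0.4, 3.5], [0, 0.4, 3.5], [0, 0.3, 3.5], [0, 0.2, 3.5], [0, 0.2, 3.5], [0, 0.1, 3.5], [0, 0, 3.5]], turn=[[-0.024, 0, 0.001], [-0.024, 0, 0.001], [-0.024, 0, 0.001], [-0.024, 0, 0.001], [-0.024, 0, 0.001], [-0.024, 0, 0.001], [-0.024, 0, 0.001], [-0.024, 0, 0.001]], grip=[1, 1, 1, 1, 1, 1, 1, 1])

```text
t: 19.5
eef_pos: [0.4397, -0.2062, 0.1697]
tool_rot: [0.501, 0.498, 0.503, -0.497]
contact_force: [1.9, -0.4, -3.4]
gripper_width: 0.151
```

apply_moves(travel=[[0, 0, 3], [0, 0, 1], [0, 0, 0], [0, 0, 0]], turn=[[0, 0, 0], [0, 0, 0], [0, 0, 0], [0, 0, 0]], grip=[1, 1, 1, 1])

```text
t: 19.83
eef_pos: [0.4345, -0.2575, 0.1638]
tool_rot: [-0.496, -0.5, -0.502, 0.503]
contact_force: [-0.2, 0.0, -3.2]
gripper_width: 0.149
```

```bash
python3 - <<'E'
from h import *
rows([.4315,-.2515,.12],rz(-1.2)@DOWN,3)
E
```

```text
t 19.83 travel cm [ 4.39 -0.27 -0.58] turn [ 0.017 -0.004  0.009] F [-0.2  0.  -3.2] w 0.149
[1.46, -0.09, -0.19],[1.46, -0.09, -0.2],[1.46, -0.1, -0.2],
turn each [0.0055, -0.0012, 0.0031]
```

apply_moves(travel=[[1.2, -0.1, -0.2], [1.2, -0.1, -0.2], [1.2, -0.1, -0.2], [0, 0, 0], [0, 0, 0]], turn=[[0.006, -0.001, 0.003], [0.006, -0.001, 0.003], [0.005, -0.001, 0.003], [0, 0, 0], [0, 0, 0]], grip=[1, 1, 1, 1, 1])

```text
t: 20.25
eef_pos: [0.4311, -0.2427, 0.1256]
tool_rot: [0.496, 0.504, 0.498, -0.503]
contact_force: [1.0, 0.3, -3.1]
gripper_width: 0.152
```

```bash
python3 - <<'E'
from h import *
plan([.4315,-.2515,.104],rz(-1.2)@DOWN); print(pose()[0])
# check plate pose in side view against model
s=eyes.read_camera("side"); cv2.imwrite("pics/s16.png",s[...,::-1]); W=snap("w16"); g=cv2.cvtColor(cv2.imread("pics/w16.png"),cv2.COLOR_BGR2GRAY)
p,M,_=pose()
for x,y in((-32,56),(32,56)): print(np.round(proj(W,p+M@np.array([27.5,x,-y])/1000),1))
for u in(215,285): print(g[60:170,u-1:u+2].mean(1).astype(int).tolist())
E
```

```text
t 20.25 travel cm [2.16 0.05 0.89] turn [ 0.008 -0.004  0.002] F [ 1.   0.3 -3.1] w 0.152
[ 0.43110523 -0.24270123  0.12560759]
[196.9 146.2]
[312.1 146.2]
[26, 26, 27, 27, 26, 26, 26, 26, 26, 26, 27, 27, 26, 27, 27, 27, 28, 28, 28, 28, 27, 27, 27, 26, 27, 27, 27, 27, 27, 27, 27, 26, 27, 27, 26, 28, 28, 28, 28, 27, 27, 28, 29, 29, 29, 28, 28, 28, 28, 28, 27, 27, 27, 28, 27, 27, 27, 26, 27, 27, 27, 25, 28, 104, 151, 164, 169, 170, 170, 170, 171, 171, 171, 171, 171, 171, 170, 170, 170, 170, 170, 170, 170, 170, 170, 170, 170, 170, 243, 252, 252, 252, 252, 252, 252, 252, 252, 252, 252, 252, 252, 252, 252, 252, 252, 251, 251, 251, 251, 251]
[28, 27, 27, 27, 26, 26, 26, 26, 25, 25, 24, 24, 24, 24, 24, 24, 24, 24, 24, 24, 24, 24, 24, 25, 25, 24, 22, 22, 22, 22, 21, 21, 22, 22, 23, 22, 23, 24, 23, 25, 24, 23, 23, 22, 24, 24, 24, 24, 25, 25, 24, 24, 24, 24, 24, 24, 23, 23, 22, 22, 23, 23, 22, 22, 114, 147, 150, 151, 151, 151, 151, 151, 151, 150, 150, 150, 150, 151, 151, 151, 152, 152, 152, 152, 151, 153, 163, 169, 242, 251, 251, 251, 251, 251, 251, 251, 251, 251, 251, 251, 251, 251, 251, 251, 250, 242, 228, 214, 200, 196]
```

apply_moves(travel=[[0.6, 0, 0.3], [0.6, 0.05, 0.3], [0.4, 0, 0.1], [0, 0, 0], [0, 0, 0]], turn=[[0.004, -0.002, 0.002], [0.004, -0.002, 0], [0, 0, 0], [0, 0, 0], [0, 0, 0]], grip=[1, 1, 1, 1, 1])

```text
t: 20.77
eef_pos: [0.4334, -0.2513, 0.1102]
tool_rot: [0.496, 0.506, 0.493, -0.505]
contact_force: [-0.2, 0.0, -2.6]
gripper_width: 0.153
```

```bash
python3 - <<'E'
from h import *
plan([.4315,-.2507,.104],rz(-1.2)@DOWN); print(pose()[0])
E
```

```text
t 20.77 travel cm [ 0.62 -0.2  -0.05] turn [-0.001  0.003 -0.004] F [-0.2  0.  -2.6] w 0.153
[ 0.43342999 -0.25126101  0.11019592]
```

apply_moves(travel=[[0.2, -0.2, -0.05], [0.3, 0, 0], [0.2, 0, 0], [0, 0, 0]], turn=[[0, 0.003, -0.003], [0, 0, 0], [0, 0, 0], [0, 0, 0]], grip=[1, 1, 1, 1])

```text
t: 21.1
eef_pos: [0.4313, -0.251, 0.1027]
tool_rot: [0.494, 0.506, 0.494, -0.505]
contact_force: [-0.0, 0.2, -3.2]
gripper_width: 0.154
```

```bash
python3 - <<'E'
from h import *
plan([.4315,-.2507,.0815],rz(-1.2)@DOWN); print(pose()[0],pose()[2]['torque'])
E
```

```text
t 21.1 travel cm [ 2.12  0.02 -0.03] turn [-0.002 -0.    -0.001] F [-0.   0.2 -3.2] w 0.154
[ 0.43127862 -0.25100235  0.10265204] [ 0.03328948  0.01929846 -0.00052422]
```

apply_moves(travel=[[0.25, 0.02, -0.02], [0.25, 0, 0], [0, 0, 0]], turn=[[0, 0, 0], [0, 0, 0], [0, 0, 0]], grip=[1, 1, 1])

```text
t: 21.35
eef_pos: [0.4316, -0.2508, 0.0972]
tool_rot: [0.495, 0.506, 0.494, -0.505]
contact_force: [0.3, 0.2, -3.5]
gripper_width: 0.155
```

apply_moves(travel=[[0.25, 0, 0], [0, 0, 0]], turn=[[0, 0, 0], [0, 0, 0]], grip=[1, 1])

```text
t: 21.52
eef_pos: [0.4316, -0.2507, 0.0944]
tool_rot: [0.495, 0.506, 0.494, -0.505]
contact_force: [-0.6, 0.5, -3.2]
gripper_width: 0.153
```

```bash
python3 - <<'E'
from h import *
plan([.4315,-.2507,.0815],rz(-1.2)@DOWN); print(pose()[0],pose()[2]['torque'])
E
```

```text
t 21.52 travel cm [ 1.29 -0.01 -0.  ] turn [-0.002 -0.    -0.001] F [-0.6  0.5 -3.2] w 0.153
[ 0.43162612 -0.25074477  0.09439642] [0.01162796 0.03314828 0.02406173]
```

apply_moves(travel=[[0.25, 0, 0], [0.25, 0, 0], [0, 0, 0]], turn=[[0, 0, 0], [0, 0, 0], [0, 0, 0]], grip=[1, 1, 1])

```text
t: 21.77
eef_pos: [0.4316, -0.2507, 0.0889]
tool_rot: [0.495, 0.506, 0.494, -0.505]
contact_force: [-0.3, -0.1, -3.3]
gripper_width: 0.155
```

apply_moves(travel=[[0.25, 0, 0], [0.2, 0, 0], [0, 0, 0]], turn=[[0, 0, 0], [0, 0, 0], [0, 0, 0]], grip=[1, 1, 1])

```text
t: 22.02
eef_pos: [0.4315, -0.2506, 0.0839]
tool_rot: [0.494, 0.506, 0.494, -0.505]
contact_force: [1.0, 0.0, -4.6]
gripper_width: 0.15
```

```bash
python3 - <<'E'
from h import *
plan([.4315,-.2507,.0815],rz(-1.2)@DOWN); print(pose()[0],pose()[2]['torque'])
E
```

```text
t 22.02 travel cm [ 0.24 -0.    0.01] turn [-0.002 -0.    -0.001] F [ 1.   0.  -4.6] w 0.15
[ 0.43152221 -0.25060339  0.08385038] [ 0.02411673 -0.00717446 -0.01144772]
```

apply_moves(travel=[[0.15, 0, 0], [0.1, 0, 0], [0.1, 0, 0], [0, 0, 0]], turn=[[0, 0, 0], [0, 0, 0], [0, 0, 0], [0, 0, 0]], grip=[1, 1, 1, 1])

```text
t: 22.35
eef_pos: [0.4317, -0.2505, 0.0817]
tool_rot: [-0.495, -0.505, -0.494, 0.506]
contact_force: [-1.0, 0.4, -4.0]
gripper_width: 0.154
```

apply_moves(travel=[[0.1, 0, 0], [0.1, 0, 0], [0, 0, 0]], turn=[[0, 0, 0], [0, 0, 0], [0, 0, 0]], grip=[1, 1, 1])

```text
t: 22.6
eef_pos: [0.4318, -0.2505, 0.0817]
tool_rot: [-0.495, -0.504, -0.494, 0.507]
contact_force: [-0.0, -0.1, -3.8]
gripper_width: 0.154
```

apply_moves(travel=[[0.3, 0, 0], [0.3, 0, 0]], turn=[[0, 0, 0], [0, 0, 0]], grip=[1, 1])

```text
t: 22.77
eef_pos: [0.4319, -0.2506, 0.0812]
tool_rot: [-0.495, -0.502, -0.493, 0.51]
contact_force: [-20.2, 3.7, 52.3]
gripper_width: 0.147
```

apply_moves(travel=[[-0.1, 0, 0], [0, 0, 0], [0, 0, 0], [0, 0, 0], [0, 0, 0], [0, 0, 0]], turn=[[0, 0, 0], [0, 0, 0], [0, 0, 0], [0, 0, 0], [0, 0, 0], [0, 0, 0]], grip=[1, 1, 0.7, 0.6, 0.5, 0.5])

```text
t: 23.27
eef_pos: [0.4336, -0.2508, 0.0834]
tool_rot: [-0.497, -0.502, -0.492, 0.509]
contact_force: [-0.2, 0.2, 0.1]
gripper_width: 0.497
```

apply_moves(travel=[[-0.5, 0, 0], [-1.5, 0, 0], [-2.5, 0, 0], [-3, 0, 0], [-3, 0, 0], [-3, 0, 0], [-1, 0, 0], [0, 0, 0]], turn=[[0, 0, 0], [0, 0, 0], [0, 0, 0], [0, 0, 0], [0, 0, 0], [0, 0, 0], [0, 0, 0], [0, 0, 0]], grip=[0.5, 0.5, 0.5, 0.5, 0.5, 0.5, 0.5, 0.5])

```text
t: 23.93
eef_pos: [0.4339, -0.2481, 0.2342]
tool_rot: [-0.495, -0.502, -0.494, 0.508]
contact_force: [1.0, -0.3, -0.7]
gripper_width: 0.5
```

```bash
python3 - <<'E'
from cv import *
p,M,o=pose(); print(p,o['contact_force'])
W=snap("w20"); g=cv2.cvtColor(cv2.imread("pics/w20.png"),cv2.COLOR_BGR2GRAY)
for n in("cover_grip","column_mid"):
    for d in eyes.masks_of(n,"wrist")[:2]: print(n,round(float(d["score"]),2),d["region"].sum(),np.round(d["rect"]))
    if n=="cover_grip": print("cover mask rect z=.054",np.round(rectfit(d["region"],W,.054),4))
exp=proj(W,[.4327,-.2515,.054]).astype(int);print(exp, [np.round(proj(W,[.4327+x,-.2515+y,.054]),1) for x,y in((-.032,.056),(.032,-.056))])
h=np.zeros_like(g); u,v=exp; h[v-60:v+60,u-45:u+45]=1
m,st=big((g>235)&(h>0)); print(st,np.round(rectfit(m,W,.054),4))
hull=cv2.fillConvexPoly(np.zeros_like(g),cv2.convexHull(np.argwhere(m)[:,::-1].astype(np.int32)),1)
k,l,s2,ce=cv2.connectedComponentsWithStats(((g<90)&(cv2.erode(hull,np.ones((5,5)))>0)).astype(np.uint8))
for i in range(1,k):
    if s2[i][4]>30: print("dark",s2[i],np.round(rectfit(l==i,W,.089),4))
w=cv2.imread("pics/w20.png");hsv=cv2.cvtColor(w,cv2.COLOR_BGR2HSV); mm=((hsv[...,0]>12)&(hsv[...,0]<30)&(hsv[...,1]>70)&(hsv[...,2]>100)).astype(np.uint8)
k,l,s2,ce=cv2.connectedComponentsWithStats(mm); print("knobs",[(s2[i].tolist(),np.round(at_z(W,*ce[i],.0345),4)) for i in range(1,k) if s2[i][4]>15])
for c in("top","side"):
    s=eyes.read_camera(c); C=cam(c); cv2.imwrite(f"pics/{c}20.png",s[...,::-1])
    if c=="side":
        print("handle centre side exp",proj(C,[.4315,-.2495,.0815]))
        gg=cv2.cvtColor(s,cv2.COLOR_RGB2GRAY); print(gg[150:195:2,305:352:2].tolist())
E
```

```text
[ 0.43392192 -0.24808291  0.23418584] [ 1.01989632 -0.25147824 -0.67823206]
cover_grip 0.96 5136 [228. 133. 288. 226.]
cover mask rect z=.054 [  0.4334  -0.2515 113.8353  65.6016  88.5771]
[254 181] [array([224.6, 133.5]), array([281.8, 225.8])]
[ 227  132   58   95 4110] [  0.4332  -0.251  112.3724  64.0818  88.2982]
dark [249 161  13  56 612] [ 0.4332 -0.2507 59.4349 12.156  88.299 ]
knobs [([250, 96, 10, 13, 108], array([ 0.4344, -0.1619,  0.0345])), ([252, 239, 8, 9, 62], array([ 0.4316, -0.3396,  0.0345]))]
handle centre side exp [327.97539113 158.33707802]
[[55, 54, 59, 66, 218, 216, 217, 218, 149, 152, 155, 136, 56, 164, 172, 168, 157, 127, 119, 129, 144, 68, 56, 50], [55, 59, 53, 71, 215, 217, 217, 215, 148, 153, 150, 66, 59, 117, 135, 149, 150, 152, 149, 151, 128, 54, 52, 54], [54, 55, 56, 82, 191, 204, 218, 214, 183, 154, 106, 54, 62, 70, 83, 150, 150, 151, 149, 151, 102, 53, 54, 53], [55, 54, 52, 53, 54, 53, 52, 85, 126, 115, 51, 61, 68, 63, 107, 151, 149, 149, 148, 151, 57, 55, 54, 52], [53, 54, 54, 51, 53, 53, 52, 51, 54, 230, 191, 83, 64, 59, 146, 163, 143, 145, 150, 12
[... 1351 characters left out ...]
 175, 156, 58, 54, 52, 53], [47, 54, 146, 155, 203, 206, 204, 197, 194, 188, 167, 201, 202, 202, 192, 140, 173, 172, 173, 99, 54, 53, 55, 54], [47, 127, 156, 153, 194, 196, 195, 190, 169, 150, 136, 202, 201, 201, 183, 157, 172, 173, 149, 53, 53, 52, 48, 54], [90, 173, 161, 159, 156, 154, 157, 142, 117, 126, 171, 196, 204, 199, 178, 171, 173, 169, 93, 52, 51, 54, 53, 53], [64, 108, 123, 149, 161, 159, 158, 136, 100, 124, 161, 162, 160, 174, 186, 172, 174, 143, 46, 52, 54, 52, 49, 53], [46, 46, 43, 43, 48, 68, 105, 100, 91, 151, 176, 176, 177, 179, 174, 177, 164, 66, 52, 50, 54, 54, 52, 53], [48, 43, 48, 43, 46, 44, 48, 44, 43, 49, 65, 104, 118, 137, 147, 172, 129, 51, 51, 52, 50, 54, 53, 46]]
```

```bash
python3 - <<'E'
from h import *
print(bot.hand_in(), status.get_obs()['t'])
E
```

```text
the job is handed in; nothing more can be done
the job is handed in; nothing more can be done
```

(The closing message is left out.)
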